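# Free the chocked sled, load it and send it to the next station

## Task

The sled of the slide fixture is locked by a tight wedge with a red handle. Work the wedge loose by rocking its handle left and right a few times with small pulls until it slides out of its slot, and lay it in the shallow tray; then lay every grey blank flat in the sled, one to a bay, and last push the sled along its rail until it clicks into the next station, not beyond. Leave the other things on the desk alone.

Things in the scene. Friction and masses are not known exactly. Their poses are not given: they have to be found in the camera images.
- fixture: Fixed slide fixture: plywood base 134 (x) x 500 (y) x 18 mm on the desk, turned by up to 0.15 rad. Origin: underside, on the middle line; x points away from the robot, y to the robot's left along the rail, the way the sled travels. At the front (-x) side stands the wedge lock, a dark block with a steel bridge: x -102 to -68 mm, y -27 to 47 mm (below z = 20) or -19 to 39 mm (above), top z = 76 mm.
- slot (a point): Mouth of the wedge lock's slot, at its floor: fixture x -102, y 10, z 20 mm; axes as the fixture's. The slot runs 34 mm along x, cheeks 34 mm apart (the wedge has 6 mm room on each side). 17 mm inside, a spring pad 22 mm long presses down on the wedge with about 60 N, which fades to none when the wedge has come out about 18 mm.
- chock: The wedge that locks the sled: 114 mm long, 80 g. Origin: underside, at the slot's mouth when home; x points to its tip (+56 mm, 16 mm thick). Wedge part 22 mm wide, its top rising 1 in 7 to the handle; red handle x -58 to -10, 24 wide, z 0 to 34 mm, overhanging the desk by 20 mm. Straight pulls meet heavy friction. Drawn out 58 mm it is clear of the lock.
- chock_swing (a point): Point of the wedge under the pad's centre, 17 mm ahead of its origin: the wedge turns about here when its handle is swung. Swinging the handle 6 to 9 mm to each side while drawing it back about 2 mm a swing walks the wedge out with less than 10 N; a straight pull would take 35 to 60 N. Axes as the wedge's.
- chock_grip (a point): Middle of the wedge's red handle, 34 mm behind the wedge's origin and 17 mm above its underside. Axes as the wedge's.
- sled (a joint): Travel of the sled along the fixture's +y, m: 0 at the loading station, 0.16 at the next station, 0.24 at the last, end of travel 0.245. A spring ball drops in at each station; about 10 N drives it over a bump, about 2 N moves it between. It holds the sled within about 1 mm and draws it in from about 2 mm.
- sled_floor (a point): Middle of the sled's tray floor, 38 mm above the desk; axes as the fixture's; it moves with the sled. The tray is 116 mm (x) by 214 mm (y) inside, with a rim 10 mm high. Two low ribs (4 mm wide, 4 mm high) at y = -36 and +36 mm part it into three bays, centred at y = -72, 0 and +72 mm.
- sled_post (a point): A point on the axis of the upright blue push post at the sled's trailing (-y) end, 15 mm below its top; the post is 20 mm in diameter and stands from 38 to 100 mm above the desk. In the fixture at loading: x -15, y -265 mm. It may be pushed or gripped.
- tray: Shallow dark wooden tray for the wedge, fixed, 150 mm (x) by 80 mm (y), 14 mm high, walls and floor 5 mm. Origin: underside centre.
- blank_0: A grey weathered wooden blank 40 x 100 x 30 mm (x, y, z), about 80 g, lying on the desk. Origin: centre of its underside; long side along its y. There are two or three blanks. It fits a bay with its long side across the rail (along the sled's x).
- blank_1: A grey weathered wooden blank 40 x 100 x 30 mm (x, y, z), about 80 g, lying on the desk. Origin: centre of its underside; long side along its y. There are two or three blanks. It fits a bay with its long side across the rail (along the sled's x).
- blank_2: A grey weathered wooden blank 40 x 100 x 30 mm (x, y, z), about 80 g, lying on the desk. Origin: centre of its underside; long side along its y. There are two or three blanks. It fits a bay with its long side across the rail (along the sled's x).
- pencil: Flat red pencil, bystander at the left: leave alone.
- tape: Roll of tape, 100 mm across, bystander at the right: leave alone.
There are look-alikes about, which are no part of the job. What is shaped like the blank_2 but turquoise is not meant.

How it is judged:
On the way, in this order (a step that is already met when the one before it is completed fails the run):
1. the handle is rocked to the left (at least 5 mm) while the wedge is still tight in its slot (y of chock_grip in the frame of fixture above 0.015 m and x of chock in the frame of fixture above -0.118 m), for 0.05 s.
2. the handle is then rocked to the right (at least 5 mm) while the wedge is still in its slot (y of chock_grip in the frame of fixture below 0.005 m and x of chock in the frame of fixture above -0.126 m), for 0.05 s.
3. the wedge is out of the lock (x of chock in the frame of fixture below -0.155 m), for 0.1 s.
4. the wedge lies in the tray (x of chock_grip in the frame of tray between -0.07 and 0.07 m and x of chock in the frame of tray between -0.07 and 0.07 m and y of chock in the frame of tray between -0.032 and 0.032 m and y of chock_grip in the frame of tray between -0.032 and 0.032 m and z of chock_grip in the frame of tray between 0 and 0.032 m and linear speed of chock below 0.05 m/s), for 0.2 s.
5. every blank lies in the sled, the sled still at the loading station (x of blank_0 in the frame of sled_floor between -0.02 and 0.02 m and y of blank_0 in the frame of sled_floor between -0.105 and 0.105 m and z of blank_0 in the frame of sled_floor between -0.005 and 0.003 m and angle between each of blank_0, blank_1, blank_2's own z axis and vertical below 0.12 rad and x of blank_1 in the frame of sled_floor between -0.02 and 0.02 m and y of blank_1 in the frame of sled_floor between -0.105 and 0.105 m and z of blank_1 in the frame of sled_floor between -0.005 and 0.003 m and x of blank_2 in the frame of sled_floor between -0.02 and 0.02 m and y of blank_2 in the frame of sled_floor between -0.105 and 0.105 m and z of blank_2 in the frame of sled_floor between -0.005 and 0.003 m and value of joint sled below 0.03 m), for 0.2 s.
6. the sled is at the next station (value of joint sled between 0.155 and 0.165 m), for 0.2 s.
At the end, for the whole second after the job is handed in: The wedge lies in the tray; every blank present lies flat inside the sled's tray on its floor (off the ribs: within 3 mm in height, 0.12 rad of level); the sled stands within 5 mm of the next station (joint 0.16); all at rest (all of step 6 and x of chock_grip in the frame of tray between -0.07 and 0.07 m and x of chock in the frame of tray between -0.07 and 0.07 m and y of chock in the frame of tray between -0.032 and 0.032 m and y of chock_grip in the frame of tray between -0.032 and 0.032 m and z of chock_grip in the frame of tray between 0 and 0.032 m and x of blank_0 in the frame of sled_floor between -0.02 and 0.02 m and y of blank_0 in the frame of sled_floor between -0.105 and 0.105 m and z of blank_0 in the frame of sled_floor between -0.005 and 0.003 m and angle between each of blank_0, blank_1, blank_2's own z axis and vertical below 0.12 rad and x of blank_1 in the frame of sled_floor between -0.02 and 0.02 m and y of blank_1 in the frame of sled_floor between -0.105 and 0.105 m and z of blank_1 in the frame of sled_floor between -0.005 and 0.003 m and x of blank_2 in the frame of sled_floor between -0.02 and 0.02 m and y of blank_2 in the frame of sled_floor between -0.105 and 0.105 m and z of blank_2 in the frame of sled_floor between -0.005 and 0.003 m and linear speed of each of blank_0, blank_1, blank_2, chock below 0.03 m/s and velocity of joint sled below 0.02 m/s); the robot touches nothing.
It fails at once if the pencil is moved more than 4 cm (distance of pencil from where it was at the start of the episode above 0.04 m).
It fails at once if the roll of tape is moved more than 4 cm (distance of tape from where it was at the start of the episode above 0.04 m).
Of blank_0, blank_1, blank_2 only 2 to 3 are there at a start; the rules pass over those that are not, and their reading is None.
At some moment in a run one of blank_0, blank_1, blank_2 may be knocked a few centimetres aside while the robot is not near it.
Once in a run the grip may slacken for a moment while it holds something.
It also fails if it takes over 210 s, if anything falls off the work surface, if the arm or the gripper's body presses on something with over 40 N, if the wrist force passes 120 N, or if a joint passes its speed limit or range.

## Robot

A 6-joint arm with a two-finger parallel gripper is mounted at the origin on a cart in front of the work surface, level with it; the furniture and walls round the work are solid. World frame = base frame: x ahead of the robot, y to its left, z up, the work surface at z = 0. Lengths are in m, angles in rad, forces in N, time in s.
With the tool pointing down it reaches from about 0.35 to 0.875 m from the base axis. Payload 15.5 kg.
Tool frame: the origin (TCP) lies midway between the tips of the shut fingers; the grasp point (between the pads) lies r.grip_depth behind it (r.grip_depth is the distance from the TCP to the grasp point, in m); z points along the fingers, y is the direction in which the jaws open and shut (so a half turn about z gives the same grasp; the last joint's range is limited). The gripper opens to 85 mm and grips with 20 to 120 N. Pads are 22 mm wide; open, the fingers measure 114 mm over their backs; the gripper's body (76 mm by 85 mm) begins 54 mm behind the grasp point. The pads swing forward as they close: fully open they stand 13 mm farther back than shut.
Start: joints at [1.125, 0.494, 1.345, -0, 1.302, -0.096], TCP at [0.215, 0.587, 0.231] pointing down, gripper open.
Joint ranges: [-2.91, 2.91], [-0.82, 2.16], [0.22, 2.67], [-1.22, 4.37], [0.12, 2.79], [-3.08, 3.08]. Speed limits (rad/s): [1.89, 1.89, 2.57, 3.01, 3.01, 3.01].

## Interface

Orientations are given as [roll, pitch, yaw] about the fixed x, y, z axes, in that order (R = Rz(yaw) Ry(pitch) Rx(roll)).
In Python, from bench import r gives the robot as it stands.
- The arm moves only by the shell command python3 -m handwheel 'ROWS'. ROWS is a JSON object of lists of equal length, an entry for each row: "xyz": the shift along the tool's x, y, z in cm, a list of three; "spin": the turn about the tool's z in rad; "gripper": the opening in per cent of the stroke, from 0 (shut) to 100 (fully open). A call has 1 to 12 rows; each row shifts and turns the commanded pose from where the row before left it, along the tool's axes as they then stand; what a row does not reach is not made up. A row lasts 1/8 s, in which the tool goes at most 62.5 mm and 10.7 degrees, less where a joint would pass 70% of its speed; a pose out of reach is approached as far as the arm can. A call with a gripper value outside its range is refused whole. The fingers move at their own pace and stop on an object; the grip force is fixed at half the most. Time passes only in rows, so rows that do not move let the fingers close. It gives the time, the measured TCP pose, the force and the opening at its end, in the units of the state.
- r.read_state(): the state, without advancing time (a new reading comes with each control period).
- r.get_image(name): name is "side" or "top"; returns (picture, depth): 480x640x3 uint8, blue, green, red; 480x640 float32, m along the optical axis (not along the pixel's ray), 0 where there is no reading.
- r.camera_params(name): a dict with "fx", "fy", "cx", "cy" (pixels), "T" (4x4, takes a point from camera to world coordinates). Camera axes: x right, y up, looking along -z (the intrinsics and any distortion apply to the point x, -y, -z); pixel columns grow to the right and rows downward; lengths in m; the calibration is good to about 2 mm. A picture is of the moment at which its call begins. camera_params takes no time and is no camera call.
- r.hand_in(): hands the job in, once; it reports no verdict.
Trained networks look in the newest picture that a camera, given by its name, has taken for a name from the list of things; names that differ only in an ending like _2 or _b are one class to them, and where a whole thing is asked for, a point or a joint stands for the part that bears it (a point fixed in the world has none). Each returns a list of dicts, best first, with "p" (0 to 1); they miss things now and then, are a little off and sometimes report something else, mostly with a low value. They report only what shows in the picture. A call takes as long as a camera call. They do not tell look-alikes from the thing itself.
- r.spot_in(camera, query): "box" ([left, top, right, bottom] in pixels, round what is visible of it).
- r.outline_of(camera, query): "pixels" (480x640 bool, what is visible of it) and "box" ([left, top, right, bottom] in pixels, round what is visible of it).
The state is a dict: "time": time; "qpos": joint angles; "qd": joint speeds; "joint_torque": joint torques, N m; "tool_pos": TCP position; "ee_rot": TCP orientation; "contact_force": force on the tool from outside, world axes, zero at the start; "wrist_torque": the same for the moment, N m; "width": opening from 0.0 (shut) to 1.0 (fully open).
Only numpy, scipy, OpenCV 4.12 (cv2) and the standard library are available. Lean on these libraries where they do the work, as an engineer would, in place of code of your own. Each camera call takes 0.05 s, during which the arm holds its last target.

## Working session

There is one attempt and no reset: what is moved stays moved. The work goes in short steps, Python scripts to look and compute and a shell command to move; the robot and the scene stay as the last step left them, time stands still between calls to the robot, and variables do not carry over. Pictures are saved under pics/ and viewed, and the job is handed in when it is done.

```bash
ls -a; mkdir -p pics; python3 - <<'E'
from bench import r
import cv2
s=r.read_state()
print({k:s[k] for k in('time','qpos','tool_pos','ee_rot','contact_force','width')},r.grip_depth)
for n in('side','top'):
    im,d=r.get_image(n); cv2.imwrite(f'pics/{n}0.png',im); p=r.camera_params(n); print(n,p)
E
```

```text
.
..
pics
{'time': 0.0, 'qpos': array([ 1.12450016e+00,  4.94210289e-01,  1.34617988e+00,  3.72275474e-05,
        1.30246507e+00, -9.54879356e-02]), 'tool_pos': array([0.21460174, 0.586603  , 0.23066687]), 'ee_rot': array([-3.14033924e+00, -1.56097948e-04,  2.79077443e+00]), 'contact_force': array([-0.05641017, -0.4028855 , -0.67704093]), 'width': 1.0014011111823395} 0.0187
side {'fx': 479.0660339829979, 'fy': 479.0660339829979, 'cx': 324.9361371842091, 'cy': 235.83272791038684, 'T': array([[ 0.8305956 ,  0.26860913, -0.48781152, -0.05476444],
       [-0.55678092,  0.41676103, -0.71854384, -0.87111619],
       [ 0.01029339,  0.8684235 ,  0.49571632,  0.70240105],
       [ 0.        ,  0.        ,  0.        ,  1.        ]])}
top {'fx': 567.1780640414793, 'fy': 567.1780640414793, 'cx': 320.8820064794071, 'cy': 241.79406446702265, 'T': array([[ 0.01368068,  0.98835061, -0.15157807,  0.31427924],
       [-0.99990403,  0.01319176, -0.00423068, -0.00906352],
       [-0.00218181,  0.1516214 ,  0.98843624,  1.75102725],
       [ 0.        ,  0.        ,  0.        ,  1.        ]])}
```

View pics/side0.png

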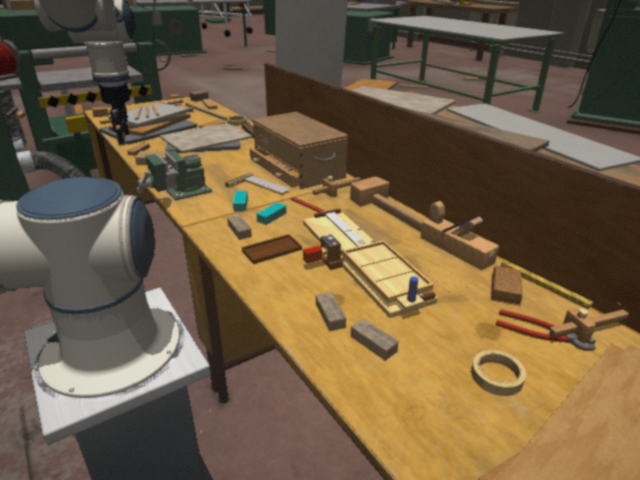

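View pics/top0.png

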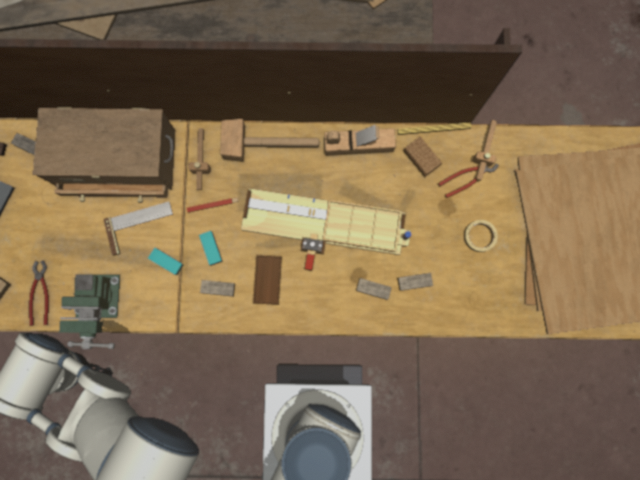

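The top view shows three grey blanks at (218,288), (374,290) and (415,282). The red wedge handle is at (310,262), the dark tray at (267,280) and the blue post at (406,235). The turquoise blocks at (165,262) and (210,248) are look-alikes.

```bash
cat > h.py <<'E'
from bench import r
import numpy as np, cv2
def proj(n,P):
    p=r.camera_params(n);T=np.linalg.inv(p['T']);P=np.atleast_2d(P);c=P@T[:3,:3].T+T[:3,3]
    return np.c_[p['cx']+p['fx']*c[:,0]/-c[:,2],p['cy']-p['fy']*c[:,1]/-c[:,2]]
def cloud(n,d,mask):
    p=r.camera_params(n);v,u=np.nonzero(mask&(d>0));z=d[v,u]
    c=np.c_[(u-p['cx'])*z/p['fx'],-(v-p['cy'])*z/p['fy'],-z]
    return c@p['T'][:3,:3].T+p['T'][:3,3]
def ray(n,u,v,z):
    p=r.camera_params(n);d=p['T'][:3,:3]@np.array([(u-p['cx'])/p['fx'],-(v-p['cy'])/p['fy'],-1]);o=p['T'][:3,3]
    return o+d*(z-o[2])/d[2]
def show(n,f,box=None,k=1,pts=None):
    im,d=r.get_image(n)
    if pts is not None:
        for a in proj(n,pts): cv2.circle(im,tuple(int(round(x)) for x in a),1,(255,0,255),-1)
    if box: im=im[box[1]:box[3],box[0]:box[2]]
    cv2.imwrite('pics/'+f,cv2.resize(im,None,fx=k,fy=k,interpolation=cv2.INTER_CUBIC)); return d
def rows(dw,yaw):
    "world shift (m) -> tool xyz in cm, tool down (R=Rz(yaw)Rx(pi))"
    c,s=np.cos(yaw),np.sin(yaw);x=c*dw[0]+s*dw[1];y=-s*dw[0]+c*dw[1]
    return np.round(100*np.array([x,-y,-dw[2]]),2)
def st():
    s=r.read_state();print('t',round(s['time'],2),'pos',np.round(s['tool_pos'],4),'rot',np.round(s['ee_rot'],3),'F',np.round(s['contact_force'],1),'w',round(float(s['width']),3),'q',np.round(s['qpos'],2));return s
E
python3 - <<'E'
from h import *
for n in('top','side'):
    im,d=r.get_image(n)
    for q in('blank_0','chock','tray','fixture','sled','sled_post'):
        for o in r.outline_of(n,q)[:5]:
            if o['p']<.2: continue
            m=o['pixels']; P=cloud(n,d,m)
            if len(P)<5: print(n,q,o['p'],o['box'],'nodepth');continue
            zt=np.percentile(P[:,2],90)
            u=np.nonzero(m); col=im[m].mean(0)
            A=P[P[:,2]>zt-.012][:,:2].astype(np.float32)
            rc=cv2.minAreaRect(A)
            print(n,q,round(o['p'],2),np.round(o['box']),'col',col.astype(int),'z',np.round(np.percentile(P[:,2],[5,50,95]),3),'ctr',np.round(rc[0],4),np.round(rc[1],3),round(rc[2],1))
E
```

```text
top blank_0 0.95 [355. 278. 392. 297.] col [107 127 139] z [0.017 0.03  0.037] ctr [ 0.4378 -0.1623] [0.099 0.039] 74.6
top blank_0 0.82 [396. 275. 434. 288.] col [109 127 139] z [0.022 0.029 0.036] ctr [ 0.4626 -0.2883] [0.038 0.099] 9.1
top blank_0 0.8 [202. 232. 221. 262.] col [148 157  89] z [0.003 0.029 0.036] ctr [0.5576 0.3401] [0.1   0.042] 22.2
top blank_0 0.57 [147. 251. 181. 275.] col [150 157  82] z [0.015 0.029 0.036] ctr [0.5146 0.4772] [0.104 0.04 ] 60.0
top blank_0 0.56 [200. 279. 232. 295.] col [108 128 140] z [0.011 0.03  0.036] ctr [0.4342 0.3135] [0.102 0.04 ] 85.2
top chock 0.71 [303. 232. 318. 272.] col [ 73 103 166] z [0.03  0.051 0.06 ] ctr [0.5207 0.0328] [0.024 0.06 ] 82.2
top tray 0.97 [253. 258. 285. 304.] col [ 51  78 106] z [-0.002  0.006  0.016] ctr [0.4646 0.1639] [0.084 0.156] 86.3
top fixture 0.86 [241. 189. 414. 255.] col [142 186 196] z [0.012 0.03  0.051] ctr [ 0.6265 -0.0152] [0.513 0.166] 84.1
top sled 0.75 [319. 201. 408. 255.] col [137 188 200] z [0.031 0.039 0.05 ] ctr [ 0.627  -0.1429] [0.262 0.128] 81.4
top sled_post 0.9 [321. 200. 413. 250
[... 447 characters left out ...]
e blank_0 0.57 [257. 204. 287. 224.] col [110 119  50] z [0.004 0.027 0.032] ctr [0.5572 0.3376] [0.105 0.047] 22.1
side blank_0 0.53 [230. 190. 246. 212.] col [125 133  48] z [0.006 0.029 0.033] ctr [0.5162 0.473 ] [0.121 0.04 ] 58.8
side chock 0.94 [303. 248. 340. 261.] col [ 33  58 115] z [0.023 0.042 0.055] ctr [0.5243 0.0281] [0.025 0.065] 83.1
side tray 0.6 [242. 236. 302. 264.] col [35 64 97] z [0.003 0.007 0.015] ctr [0.4645 0.1692] [0.104 0.152] 88.1
side fixture 0.85 [303. 204. 440. 319.] col [105 152 172] z [0.01  0.038 0.066] ctr [ 0.6132 -0.116 ] [0.322 0.168] 81.5
side sled 0.82 [343. 242. 432. 308.] col [109 162 185] z [0.035 0.04  0.06 ] ctr [ 0.628 -0.145] [0.269 0.13 ] 81.5
```

The grey blanks are at top (374,290), (415,282) and (218,288), with a colour of about (108,127,139). The turquoise pair at (210,248) and (165,262) has the same shape but is excluded by colour. I'll confirm with enlarged crops and measure the handle, lock and post precisely.

```bash
python3 - <<'E'
from h import *
show('top','c1.png',(195,180,435,310),3.3)
show('side','c2.png',(215,180,445,365),3.2)
for n in('top','side'):
    im,d=r.get_image(n); hsv=cv2.cvtColor(im,cv2.COLOR_BGR2HSV)
    red=((hsv[...,0]<7)|(hsv[...,0]>172))&(hsv[...,1]>150)&(hsv[...,2]>70)
    blue=(hsv[...,0]>105)&(hsv[...,0]<125)&(hsv[...,1]>120)
    for nm,m in(('red',red),('blue',blue)):
        k,l,s,c=cv2.connectedComponentsWithStats(m.astype(np.uint8))
        for i in range(1,k):
            if s[i,4]>15 and (200 if n=='top' else 225)<c[i,0]<440 and 180<c[i,1]<330:
                P=cloud(n,d,l==i); zt=P[:,2].max(); A=P[P[:,2]>zt-.012]
                print(n,nm,s[i],np.round(c[i],1),'zpc',np.round(np.percentile(P[:,2],[5,50,95]),3),'ctr',np.round(A.mean(0),4),[np.round(x,3) for x in cv2.minAreaRect(A[:,:2].astype(np.float32))])
E
```

```text
top red [188 200  43  11 121] [209.  205.1] zpc [0.002 0.007 0.015] ctr [0.6909 0.3541 0.0126] [array([0.693, 0.351]), array([0.01 , 0.134]), np.float64(13.938)]
top red [306 255   8  15  85] [309.2 261.7] zpc [0.047 0.054 0.059] ctr [0.513  0.033  0.0549] [array([0.513, 0.033]), array([0.018, 0.041]), np.float64(81.659)]
side red [292 198  30  14  68] [307.1 204.5] zpc [0.006 0.008 0.011] ctr [0.6947 0.3406 0.0085] [array([0.695, 0.344]), array([0.016, 0.136]), np.float64(12.433)]
side red [304 247  17   8  80] [312.4 250.1] zpc [0.05  0.054 0.056] ctr [0.5147 0.025  0.0535] [array([0.515, 0.025]), array([0.019, 0.044]), np.float64(78.45)]
side blue [411 278   6   4  22] [413.5 279.4] zpc [0.098 0.1   0.103] ctr [ 0.5939 -0.2635  0.1002] [array([ 0.595, -0.264]), array([0.012, 0.009]), np.float64(3.946)]
```

View pics/c1.png

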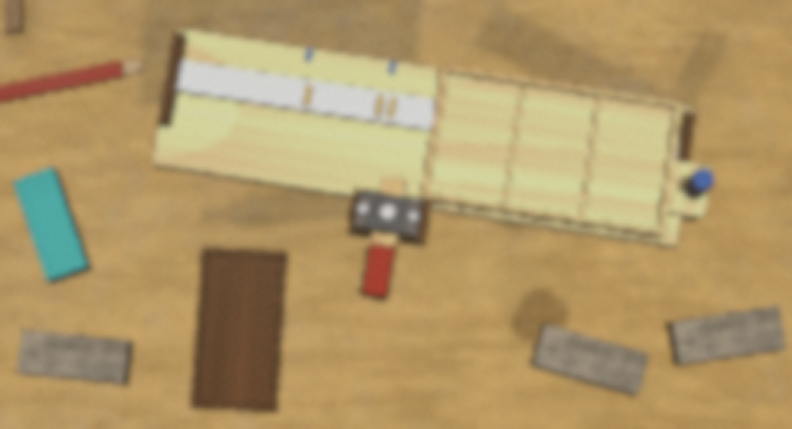

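View pics/c2.png

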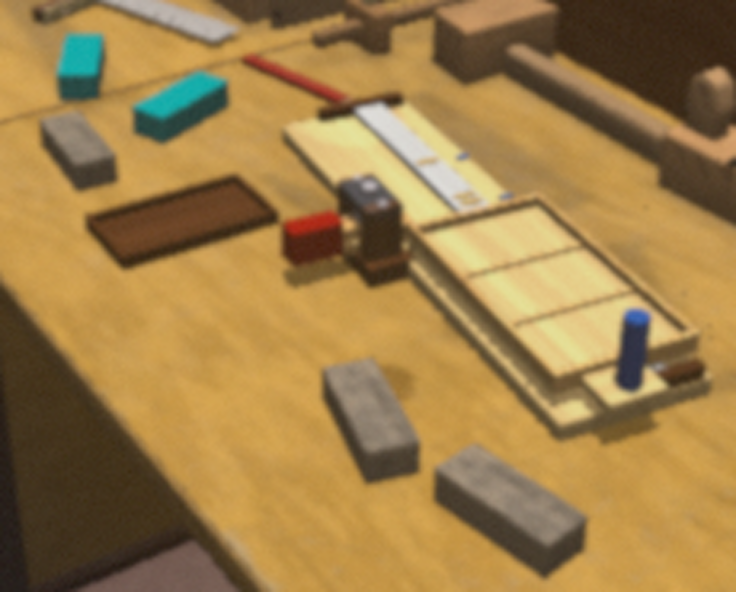

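```bash
cat >> h.py <<'E'
def fx(o,yaw,P):
    P=np.atleast_2d(P).astype(float);c,s=np.cos(yaw),np.sin(yaw)
    return P@np.array([[c,s,0],[-s,c,0],[0,0,1]])+np.array([o[0],o[1],0])
E
python3 - <<'E'
from h import *
print(ray('top',407.4,234.5,.1))
o=(.6466,.003);y=-.147
M=[[-.067,-.25,.018],[.067,-.25,.018],[-.067,.25,.018],[.067,.25,.018],[-.015,-.265,.1]]
M+=[[a,-.13+b,.048] for a in(-.058,.058) for b in (-.107,.107)]
M+=[[-.102+a,10e-3+b,.054] for a in(-.058,-.01) for b in(-.012,.012)]+[[a,b,.076] for a in(-.102,-.068) for b in (-.019,.039)]
W=fx(o,y,M)
show('top','f1.png',(235,180,420,310),4.2,W); show('side','f2.png',(290,195,445,325),5,W)
E
```

```text
[ 0.59263855 -0.25689045  0.1       ]
```

View pics/f1.png

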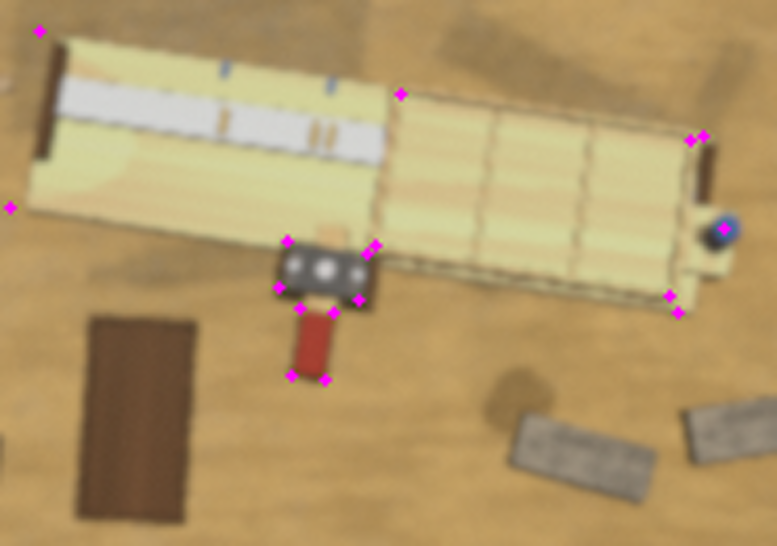

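View pics/f2.png

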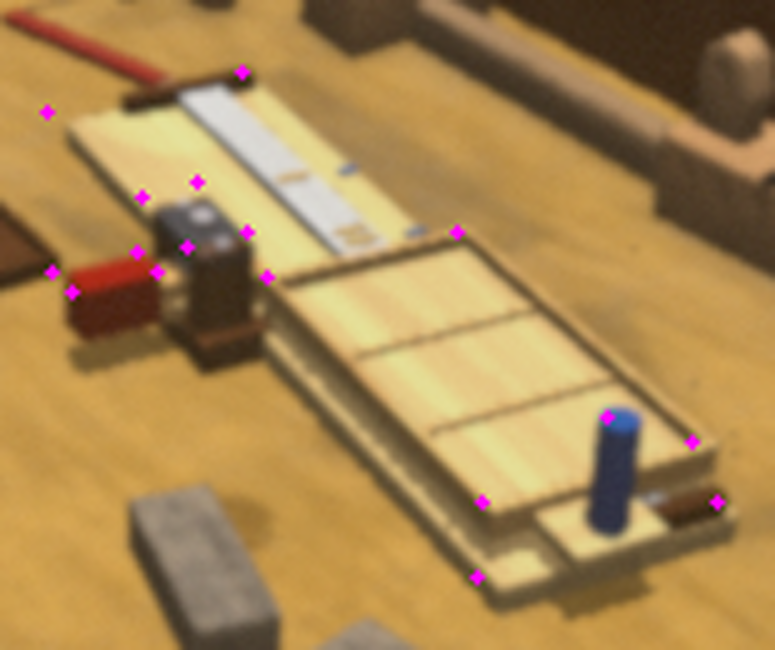

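The model fits the top view well at the post, lock, handle and sled. The side view is offset by about 5 mm, so I'll check the cameras against the gripper. First I'll turn the tool to the handle's heading.

```bash
python3 -m handwheel '{"xyz":[[0,0,0],[0,0,0]],"spin":[-0.1,-0.104],"gripper":[100,100]}'; python3 - <<'E'
from h import *
s=st(); print(rows(np.array([.5135,.033,.20])-s['tool_pos'],s['ee_rot'][2]))
E
```

```text
time: 1.35
tool_pos: [0.2148, 0.5869, 0.2313]
ee_rot: [3.142, 0.0, 2.998]
contact_force: [-0.4, 0.3, -0.7]
width: 1.002
t 1.35 pos [0.2148 0.5869 0.2313] rot [3.142 0.    2.998] F [-0.4  0.3 -0.7] w 1.002 q [ 1.12  0.49  1.35  0.    1.3  -0.3 ]
[-37.48 -50.55   3.13]
```

```bash
python3 -m handwheel '{"xyz":[[-3,-4.2,0.2],[-3,-4.2,0.2],[-3,-4.2,0.2],[-3,-4.2,0.2],[-3,-4.2,0.3],[-3,-4.2,0.3],[-3,-4.2,0.3],[-3,-4.2,0.3],[-3,-4.2,0.3],[-3,-4.2,0.3],[-3,-4.2,0.3],[0,0,0]],"spin":[0,0,0,0,0,0,0,0,0,0,0,0],"gripper":[100,100,100,100,100,100,100,100,100,100,100,100]}'; python3 - <<'E'
from h import *
s=st(); print(rows(np.array([.5135,.033,.12])-s['tool_pos'],s['ee_rot'][2]))
E
```

```text
time: 2.85
tool_pos: [0.4751, 0.0789, 0.2022]
ee_rot: [-3.141, 0.001, 2.991]
contact_force: [0.1, -0.1, -0.0]
width: 1.004
t 2.85 pos [0.4751 0.0789 0.2022] rot [-3.141e+00  1.000e-03  2.991e+00] F [ 0.1 -0.1 -0. ] w 1.004 q [ 0.04  0.33  1.73 -0.    1.08 -1.38]
[-4.48 -3.97  8.22]
```

```bash
python3 -m handwheel '{"xyz":[[-2.3,-2,2],[-2.2,-2,3],[0,0,3],[0,0,0]],"spin":[0,0,0,0],"gripper":[60,60,60,60]}'; python3 - <<'E'
from h import *
s=st()
R=cv2.Rodrigues(np.array([0,0,s['ee_rot'][2]]))[0]@np.diag([1,-1,-1.])
p=s['tool_pos']
W=np.array([p, p+R@[0,.02,0],p+R@[0,-.02,0],p+R@[.02,0,0]])
show('top','g1.png',(250,180,420,310),4.5,W); show('side','g2.png',(270,175,410,295),5.5,W)
E
```

```text
time: 3.35
tool_pos: [0.5109, 0.0359, 0.1209]
ee_rot: [-3.141, -0.004, 2.995]
contact_force: [-0.5, -0.5, 0.9]
width: 0.6
t 3.35 pos [0.5109 0.0359 0.1209] rot [-3.141 -0.004  2.995] F [-0.5 -0.5  0.9] w 0.6 q [-0.05  0.48  1.74  0.    0.92 -1.47]
```

View pics/g1.png

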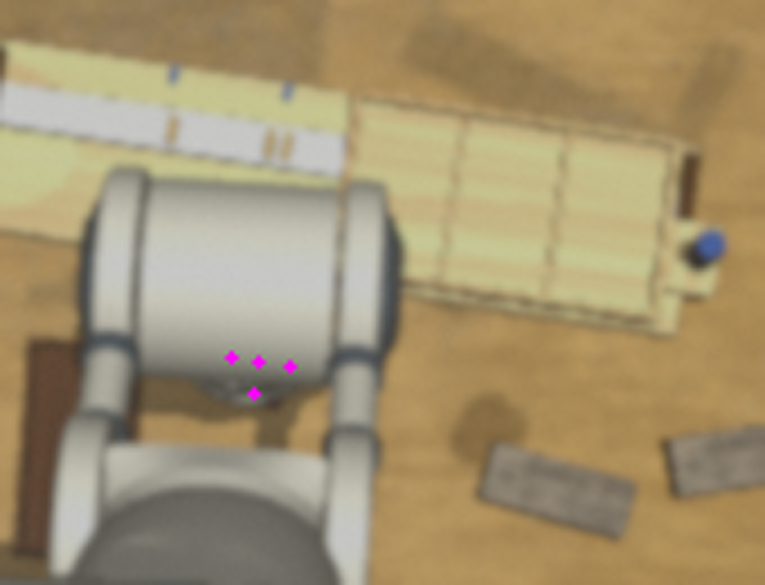

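View pics/g2.png

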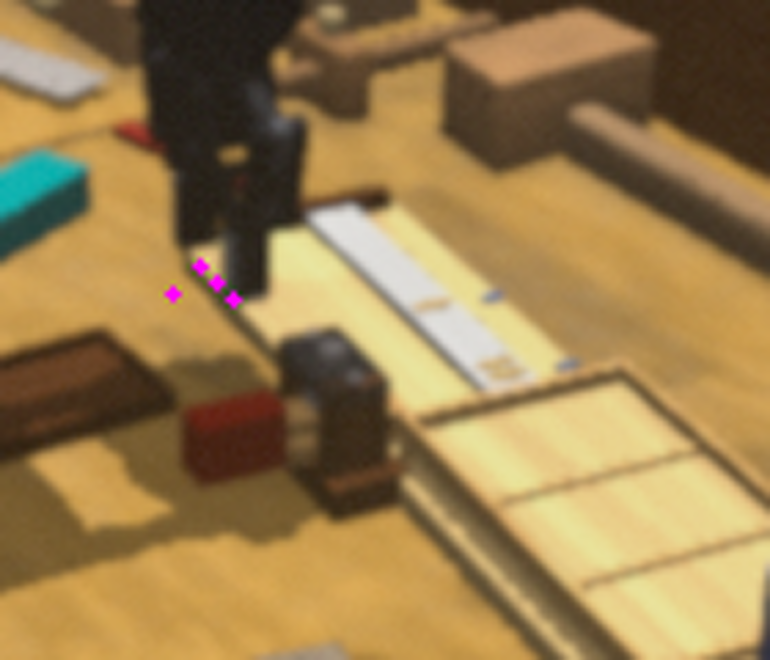

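```bash
python3 - <<'E'
from h import *
s=st();p=s['tool_pos']
im,d=r.get_image('side')
v,u=np.nonzero(d>-1); P=np.zeros((480*640,3)); m=d>0
P=cloud('side',d,m); vv,uu=np.nonzero(m)
k=(np.abs(P[:,0]-p[0])<.08)&(np.abs(P[:,1]-p[1])<.09)&(P[:,2]>.1)&(P[:,2]<.175)
y=s['ee_rot'][2];c,s_=np.cos(y),np.sin(y)
Q=P[k]-p; X=c*Q[:,0]+s_*Q[:,1]; Y=s_*Q[:,0]-c*Q[:,1]
for z0 in np.arange(.0,.05,.006):
    a=(Q[:,2]>=z0-.003)&(Q[:,2]<z0+.003)
    for sg in(-1,1):
        b=a&(Y*sg>0)
        if b.sum(): print(round(z0,3),sg,b.sum(),'X',np.round(np.percentile(X[b],[5,50,95]),3),'Y',np.round(np.percentile(Y[b],[5,50,95]),3))
E
```

```text
t 3.45 pos [0.5123 0.036  0.123 ] rot [3.142 0.    2.995] F [-0.3 -0.6  0.6] w 0.598 q [-0.05  0.48  1.74  0.    0.92 -1.47]
0.006 -1 11 X [-0.007  0.004  0.008] Y [-0.034 -0.031 -0.025]
0.006 1 13 X [-0.011 -0.001  0.008] Y [0.025 0.027 0.032]
0.012 -1 15 X [-0.008  0.005  0.01 ] Y [-0.039 -0.035 -0.026]
0.012 1 17 X [-0.012 -0.     0.009] Y [0.024 0.027 0.029]
0.018 -1 19 X [-0.005  0.004  0.009] Y [-0.04  -0.036 -0.029]
0.018 1 20 X [-0.013 -0.     0.009] Y [0.026 0.028 0.03 ]
0.024 -1 18 X [-0.008  0.003  0.009] Y [-0.039 -0.036 -0.027]
0.024 1 17 X [-0.01   0.001  0.009] Y [0.023 0.028 0.03 ]
0.03 -1 19 X [-0.006 -0.001  0.009] Y [-0.04  -0.035 -0.028]
0.03 1 19 X [-0.008  0.002  0.009] Y [0.023 0.027 0.03 ]
0.036 -1 21 X [-0.007  0.005  0.01 ] Y [-0.039 -0.035 -0.028]
0.036 1 14 X [-0.008 -0.001  0.009] Y [0.023 0.026 0.03 ]
0.042 -1 7 X [-0.006  0.006  0.009] Y [-0.039 -0.037 -0.028]
0.042 1 17 X [-0.004  0.004  0.01 ] Y [0.025 0.028 0.034]
0.048 -1 7 X [0.009 0.011 0.013] Y [-0.045 -0.035 -0.031]
0.048 1 18 X [-0.001  0.004  0.011] Y [0.025 0.03  0.05 ]
```

The side camera agrees with the gripper's known pose to about 1–2 mm, so it becomes my reference. I'll fit box silhouettes to refine positions in both views.

```bash
cat >> h.py <<'E'
from scipy.optimize import minimize
def boxpts(x,y,yaw,B):
    return fx((x,y),yaw,[[a,b,c] for a in B[0] for b in B[1] for c in B[2]])
def fit(n,mask,x,y,yaw,B,fy=False):
    K=8
    ys,xs=np.nonzero(mask);x0,x1,y0,y1=xs.min()-8,xs.max()+9,ys.min()-8,ys.max()+9
    m=cv2.GaussianBlur(cv2.resize(mask[y0:y1,x0:x1].astype(np.float32),None,fx=K,fy=K,interpolation=cv2.INTER_LINEAR),(0,0),K*.5)
    def cost(q):
        P=proj(n,boxpts(q[0],q[1],yaw if fy else q[2],B))
        h=cv2.convexHull(((P-[x0-.5,y0-.5])*K*16).astype(np.int32))
        im=np.zeros(m.shape,np.uint8);cv2.fillConvexPoly(im,h,1,shift=4)
        return float(np.abs(cv2.GaussianBlur(im.astype(np.float32),(0,0),K*.5)-m).sum())/m.sum()
    best=None
    q0=np.array([x,y]+([] if fy else [yaw]))
    sim=np.vstack([q0]+[q0+e for e in np.diag([.006,.006]+([] if fy else [.06]))])
    o=minimize(cost,q0,method='Nelder-Mead',options=dict(initial_simplex=sim,xatol=1e-4,fatol=1e-4))
    return np.round(o.x,4),round(o.fun,3)
def redmask(im,box):
    hsv=cv2.cvtColor(im,cv2.COLOR_BGR2HSV);m=((hsv[...,0]<7)|(hsv[...,0]>172))&(hsv[...,1]>150)
    o=np.zeros_like(m);o[box[1]:box[3],box[0]:box[2]]=m[box[1]:box[3],box[0]:box[2]]
    k,l,s,c=cv2.connectedComponentsWithStats(o.astype(np.uint8));return l==1+np.argmax(s[1:,4])
BL=((-.02,.02),(-.05,.05),(0,.03))
E
python3 - <<'E'
from h import *
im,d=r.get_image('side'); im0=cv2.imread('pics/side0.png')
for I in(im0,im):
    m=redmask(I,(298,240,330,268)); print('side handle ctr',fit('side',m,.5135,.03,-.147,((-.024,.024),(-.012,.012),(.02,.054))),m.sum(),fit('side',m,.5135,.03,-.147,((-.024,.024),(-.012,.012),(.02,.054)),True))
m=redmask(cv2.imread('pics/top0.png'),(300,250,320,275)); print('top handle',fit('top',m,.5135,.03,-.147,((-.024,.024),(-.012,.012),(.02,.054))))
G=[(.4378,-.1645,np.radians(-15.4)),(.4626,-.2905,np.radians(9.1)),(.434,.311,np.radians(-4.8))]
TR=((-.075,.075),(-.04,.04),(0,.014))
for n in('side','top'):
    if n=='top': r.get_image('top')
    for o in r.outline_of(n,'blank_0'):
        for g in G:
            pc=proj(n,[g[0],g[1],.015])[0];b=o['box']
            if b[0]<pc[0]<b[2] and b[1]<pc[1]<b[3]: print(n,'blank',fit(n,o['pixels'],*g,BL),o['pixels'].sum())
    for o in r.outline_of(n,'tray')[:1]: print(n,'tray',o['p'],fit(n,o['pixels'],.4646,.165,-.05,TR))
E
```

```text
side handle ctr (array([ 0.5125,  0.0243, -0.0299]), np.float64(2.556)) 79 (array([0.5129, 0.0245]), np.float64(2.569))
side handle ctr (array([ 0.4262, -0.0032,  0.5775]), np.float64(1.0)) 49 (array([0.5108, 0.0233]), np.float64(4.164))
top handle (array([0.5161, 0.0323, 0.0317]), np.float64(0.617))
side blank (array([ 0.4647, -0.291 ,  0.1627]), np.float64(0.058)) 1220
side blank (array([ 0.4397, -0.1637, -0.2846]), np.float64(0.07)) 768
side blank (array([ 0.4375,  0.3169, -0.1185]), np.float64(0.135)) 370
side tray 0.58 (array([ 0.4676,  0.1628, -0.0249]), np.float64(0.082))
top blank (array([ 0.435 ,  0.3156, -0.1062]), np.float64(0.141)) 416
top blank (array([ 0.4623, -0.2894,  0.179 ]), np.float64(0.103)) 428
top blank (array([ 0.44  , -0.162 , -0.2389]), np.float64(0.135)) 418
top tray 0.83 (array([ 0.4622,  0.1657, -0.0724]), np.float64(1.43))
```

```bash
python3 - <<'E'
from h import *
for n,b in(('side',(298,238,325,272)),('top',(300,248,320,277))):
    I=cv2.imread(f'pics/{n}0.png').astype(int); m=np.zeros((480,640),np.uint8)
    sub=I[b[1]:b[3],b[0]:b[2]]; m[b[1]:b[3],b[0]:b[2]]=(sub[...,2]>1.9*sub[...,1]+8)
    k,l,s,c=cv2.connectedComponentsWithStats(m); m=l==1+np.argmax(s[1:,4]); print(n,m.sum())
    for f in(False,True): print(fit(n,m,.5135,.03,-.147,((-.024,.024),(-.012,.012),(.02,.054)),f))
E
python3 - <<'E'
import cv2
I=cv2.imread('pics/side0.png')[235:275,295:345]; cv2.imwrite('pics/hz.png',cv2.resize(I,None,fx=14,fy=14,interpolation=cv2.INTER_NEAREST))
E
```

```text
side 129
(array([ 0.5243,  0.043 , -0.5426]), np.float64(1.279))
(array([0.5287, 0.042 ]), np.float64(1.411))
top 86
(array([0.5161, 0.0323, 0.0317]), np.float64(0.636))
(array([0.5127, 0.0317]), np.float64(0.67))
```

View pics/hz.png

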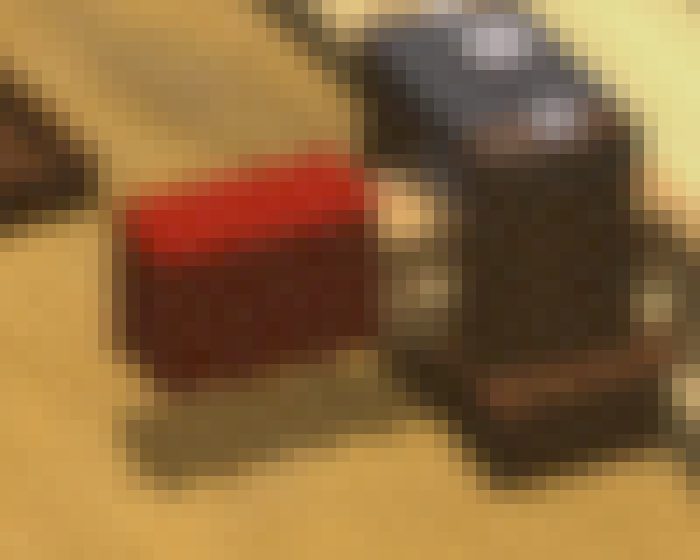

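```bash
python3 - <<'E'
from h import *
from scipy.optimize import least_squares
S=[(-1,1,.054),(-1,-1,.054),(1,-1,.054),(1,1,.054),(-1,-1,.02),(1,-1,.02)]
U=np.array([(8.8,14.8),(11.7,19),(26.8,14.6),(22.8,10.6),(12,28),(27,24)])+[294.5,234.5]
f=lambda q:(proj('side',fx(q,q[2],[[.024*a,.012*b,c] for a,b,c in S]))-U).ravel()
o=least_squares(f,[.5135,.03,-.147]);print(o.x,np.round(o.fun.reshape(-1,2),1))
E
```

```text
[ 0.51762468  0.03149915 -0.04408261] [[-1.6 -0.4]
 [ 0.  -0.4]
 [ 0.9 -0.9]
 [ 0.3 -1. ]
 [-0.2  1.7]
 [ 0.6  0.7]]
```

```bash
python3 - <<'E'
from h import *
s=st(); print(rows(np.array([.5125,.0318,.02])-s['tool_pos'],s['ee_rot'][2]))
E
```

```text
t 3.8 pos [0.5126 0.0356 0.1229] rot [3.141e+00 1.000e-03 2.995e+00] F [-0.5 -0.2 -0.1] w 0.602 q [-0.05  0.48  1.74 -0.    0.92 -1.47]
[-0.05 -0.38 10.29]
```

```bash
python3 -m handwheel '{"xyz":[[0,-0.4,2],[0,0,2],[0,0,2],[0,0,2],[0,0,1.5],[0,0,0.8],[0,0,0]],"spin":[0,0,0,0,0,0,0],"gripper":[60,60,60,60,60,60,60]}'; python3 - <<'E'
from h import *
show('side','d1.png',(280,200,380,290),7); st()
E
```

```text
time: 4.68
tool_pos: [0.5116, 0.0315, 0.0191]
ee_rot: [-3.142, -0.001, 2.995]
contact_force: [-0.2, 0.3, 0.4]
width: 0.6
t 4.72 pos [0.5119 0.0315 0.0195] rot [3.142 0.    2.995] F [0.2 0.5 0.4] w 0.599 q [-0.05  0.66  1.82 -0.    0.67 -1.48]
```

View pics/d1.png

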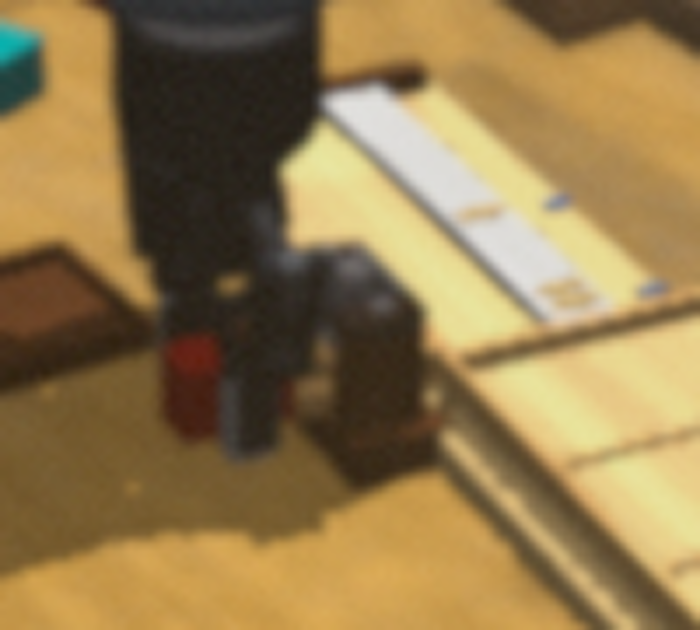

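The fingers straddle the red handle at crop (165–290, 335–450), and the body clears the lock. Closing now.

```bash
python3 -m handwheel '{"xyz":[[0,0,0],[0,0,0],[0,0,0],[0,0,0],[0,0,0],[0,0,0]],"spin":[0,0,0,0,0,0],"gripper":[20,20,20,20,20,20]}'; python3 - <<'E'
from h import *
st()
E
```

```text
time: 5.48
tool_pos: [0.512, 0.0315, 0.0199]
ee_rot: [3.142, 0.001, 2.995]
contact_force: [-0.3, -0.1, 6.5]
width: 0.273
t 5.47 pos [0.512  0.0315 0.0199] rot [3.142e+00 1.000e-03 2.995e+00] F [-0.3 -0.1  6.5] w 0.273 q [-0.05  0.65  1.82 -0.    0.67 -1.48]
```

The grip reads 23 mm, which matches the 24 mm handle. Tool +x draws the wedge out and tool +y is left. First swing goes left with a small draw.

```bash
python3 -m handwheel '{"xyz":[[0,0.2,0],[0,0.2,0],[0.05,0.2,0],[0.05,0.2,0],[0,0,0],[0,0,0]],"spin":[0.04,0.04,0.04,0.04,0,0],"gripper":[0,0,0,0,0,0]}'; python3 - <<'E'
from h import *
s=st();d=s['tool_pos']-[.512,.0315,.02];c,q=np.cos(-.147),np.sin(-.147);print('fix dx,dy',(c*d[0]+q*d[1])*1e3,(-q*d[0]+c*d[1])*1e3)
show('side','d2.png',(280,200,380,290),7)
E
```

```text
time: 6.22
tool_pos: [0.5133, 0.0396, 0.0198]
ee_rot: [3.141, 0.002, 2.836]
contact_force: [4.2, 2.5, 7.3]
width: 0.274
t 6.22 pos [0.5133 0.0396 0.0198] rot [3.141e+00 2.000e-03 2.836e+00] F [4.2 2.5 7.3] w 0.274 q [-0.04  0.66  1.81  0.    0.67 -1.3 ]
fix dx,dy 0.13775455741032572 8.246004865550535
```

View pics/d2.png

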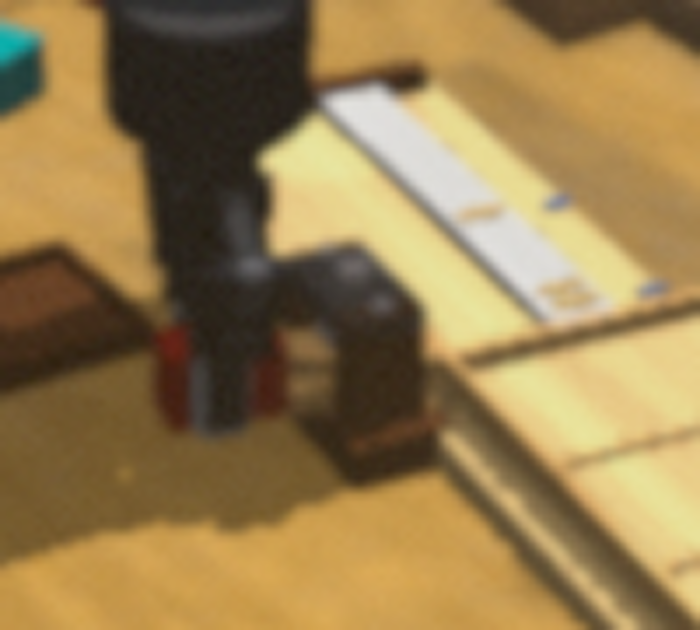

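The handle visibly swung left, by 8.2 mm at only 8 N. Next I swing right, drawing 2–3 mm.

```bash
python3 -m handwheel '{"xyz":[[0.02,-0.2,0],[0.02,-0.2,0],[0.03,-0.2,0],[0.03,-0.2,0],[0.03,-0.2,0],[0.03,-0.2,0],[0.03,-0.2,0],[0.03,-0.2,0],[0,0,0],[0,0,0]],"spin":[-0.04,-0.04,-0.04,-0.04,-0.04,-0.04,-0.04,-0.04,0,0],"gripper":[0,0,0,0,0,0,0,0,0,0]}'; cat >> h.py <<'E'
def fd(ref=(.512,.0315,.02)):
    s=st();d=s['tool_pos']-ref;c,q=np.cos(-.147),np.sin(-.147);print('fix dx,dy mm',np.round([(c*d[0]+q*d[1])*1e3,(-q*d[0]+c*d[1])*1e3],1),'dyaw',round(s['ee_rot'][2]-2.995,3))
E
python3 -c "
from h import *
fd()"
```

```text
time: 7.52
tool_pos: [0.5091, 0.0237, 0.0198]
ee_rot: [-3.141, 0.003, -3.128]
contact_force: [6.0, -5.8, 3.8]
width: 0.274
t 7.53 pos [0.5091 0.0237 0.0198] rot [-3.141e+00  3.000e-03 -3.128e+00] F [ 6.  -5.8  3.8] w 0.274 q [-0.07  0.65  1.83 -0.    0.66 -1.65]
fix dx,dy mm [-1.7 -8.2] dyaw -6.123
```

```bash
python3 -m handwheel '{"xyz":[[0.06,0.32,0],[0.06,0.32,0],[0.06,0.32,0],[0.06,0.32,0],[0.06,0.32,0],[0,0,0],[0.06,-0.32,0],[0.06,-0.32,0],[0.06,-0.32,0],[0.06,-0.32,0],[0.06,-0.32,0],[0,0,0]],"spin":[0.062,0.062,0.062,0.062,0.062,0,-0.06,-0.06,-0.06,-0.06,-0.06,0],"gripper":[0,0,0,0,0,0,0,0,0,0,0,0]}'
python3 -c "
from h import *
fd();show('side','d3.png',(280,200,380,290),7)"
```

```text
time: 9.02
tool_pos: [0.503, 0.0245, 0.0198]
ee_rot: [-3.141, 0.004, -3.137]
contact_force: [10.1, -5.1, -1.0]
width: 0.271
t 9.03 pos [0.503  0.0245 0.0198] rot [-3.141  0.004 -3.137] F [10.1 -5.1 -1. ] w 0.271 q [-0.07  0.65  1.84 -0.    0.64 -1.64]
fix dx,dy mm [-7.9 -8.2] dyaw -6.132
```

View pics/d3.png

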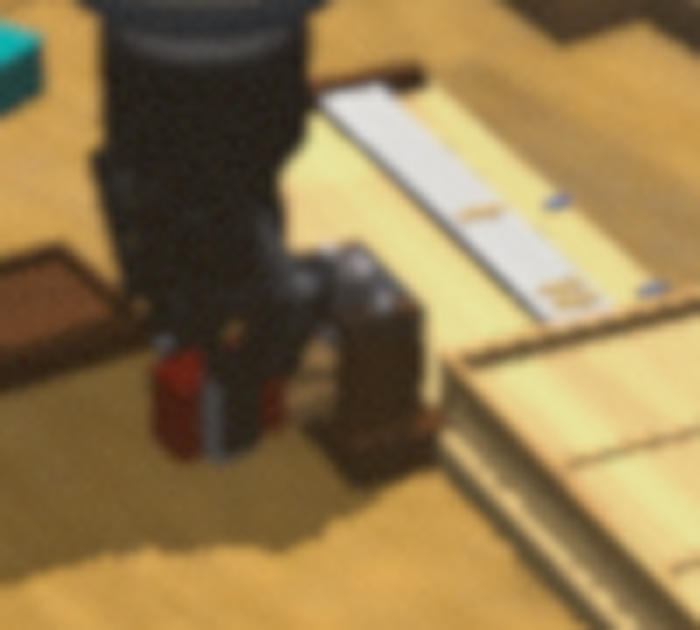

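```bash
python3 -m handwheel '{"xyz":[[0.06,0.32,0],[0.06,0.32,0],[0.06,0.32,0],[0.06,0.32,0],[0.06,0.32,0],[0,0,0],[0.06,-0.32,0],[0.06,-0.32,0],[0.06,-0.32,0],[0.06,-0.32,0],[0.06,-0.32,0],[0,0,0]],"spin":[0.057,0.057,0.057,0.057,0.057,0,-0.053,-0.053,-0.053,-0.053,-0.053,0],"gripper":[0,0,0,0,0,0,0,0,0,0,0,0]}'
python3 -c "
from h import *
fd()"
python3 -m handwheel '{"xyz":[[0.06,0.3,0],[0.06,0.3,0],[0.06,0.3,0],[0.06,0.3,0],[0.06,0.3,0],[0,0,0],[0.08,-0.2,0],[0.08,-0.2,0],[0.08,-0.2,0],[0.08,-0.1,0],[0.08,0,0],[0,0,0]],"spin":[0.05,0.05,0.05,0.05,0.05,0,-0.04,-0.04,-0.04,-0.02,0,0],"gripper":[0,0,0,0,0,0,0,0,0,0,0,0]}'
python3 -c "
from h import *
fd();show('side','d4.png',(280,200,380,290),7)"
```

```text
time: 10.58
tool_pos: [0.4951, 0.0258, 0.0197]
ee_rot: [-3.142, 0.003, 3.126]
contact_force: [5.5, -1.8, 1.8]
width: 0.271
t 10.57 pos [0.4951 0.0258 0.0197] rot [-3.142e+00  3.000e-03  3.126e+00] F [ 5.5 -1.8  1.8] w 0.271 q [-0.07  0.64  1.86  0.    0.63 -1.62]
fix dx,dy mm [-15.9  -8.1] dyaw 0.131
time: 12.08
tool_pos: [0.4877, 0.0352, 0.0195]
ee_rot: [3.142, 0.001, 3.016]
contact_force: [3.5, -1.1, 6.7]
width: 0.273
t 12.07 pos [0.4877 0.0352 0.0195] rot [3.142e+00 1.000e-03 3.016e+00] F [ 3.5 -1.1  6.7] w 0.273 q [-0.05  0.64  1.88 -0.    0.62 -1.49]
fix dx,dy mm [-24.6   0.1] dyaw 0.021
```

View pics/d4.png

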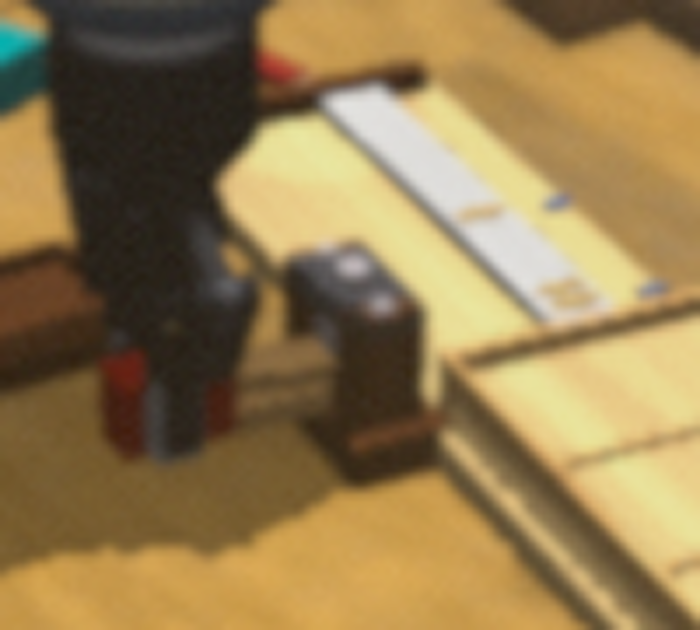

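The wedge is visibly about 25 mm out, past the spring pad. Now a straight draw.

```bash
python3 -m handwheel '{"xyz":[[0.4,0,0],[0.5,0,0],[0.5,0,0],[0.5,0,0],[0.5,0,0],[0.6,0,0],[0.6,0,0],[0.6,0,0],[0.6,0,0],[0,0,0]],"spin":[0,0,0,0,0,0,0,0,0,0],"gripper":[0,0,0,0,0,0,0,0,0,0]}'
python3 -c "
from h import *
fd();show('side','d5.png',(260,190,380,290),6)"
```

```text
time: 13.38
tool_pos: [0.4386, 0.0415, 0.0192]
ee_rot: [-3.142, -0.001, 3.015]
contact_force: [0.9, -0.9, -0.9]
width: 0.271
t 13.38 pos [0.4386 0.0415 0.0192] rot [-3.142e+00 -1.000e-03  3.015e+00] F [ 0.9 -0.9 -0.9] w 0.271 q [-0.04  0.61  2.    0.    0.54 -1.49]
fix dx,dy mm [-74.1  -0.8] dyaw 0.02
```

View pics/d5.png

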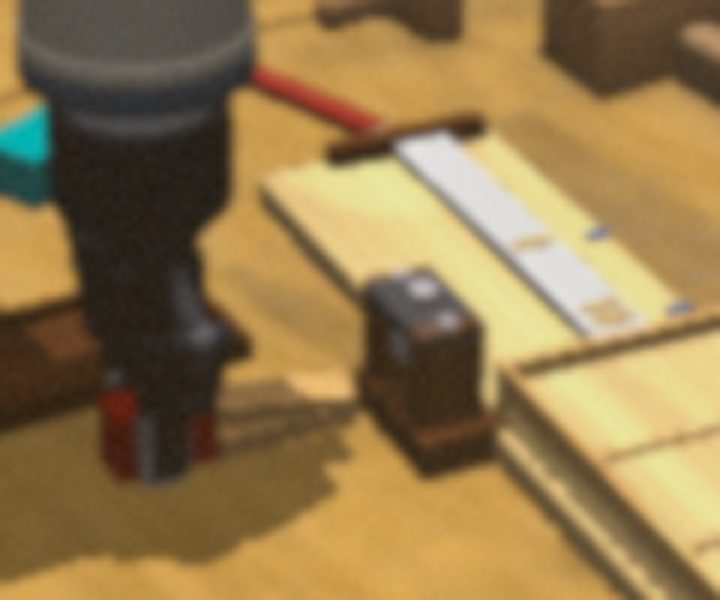

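```bash
python3 -m handwheel '{"xyz":[[0,0,-1],[0,0,-2],[0,0,-2],[0,0,-3],[0,0,-2],[0,0,0]],"spin":[0,0,-0.038,-0.038,0,0],"gripper":[0,0,0,0,0,0]}'
python3 - <<'E'
from h import *
s=st(); print(rows(np.array([.4315,.166,.119])-s['tool_pos'],s['ee_rot'][2]))
show('side','d6.png',(230,170,400,300),4.5)
E
```

```text
time: 14.18
tool_pos: [0.4404, 0.0414, 0.1209]
ee_rot: [3.142, 0.003, 3.091]
contact_force: [0.6, 0.5, -1.9]
width: 0.267
t 14.18 pos [0.4404 0.0414 0.1209] rot [3.142e+00 3.000e-03 3.091e+00] F [ 0.6  0.5 -1.9] w 0.267 q [-0.04  0.41  1.91 -0.    0.82 -1.56]
[ 1.52 12.4   0.19]
```

View pics/d6.png

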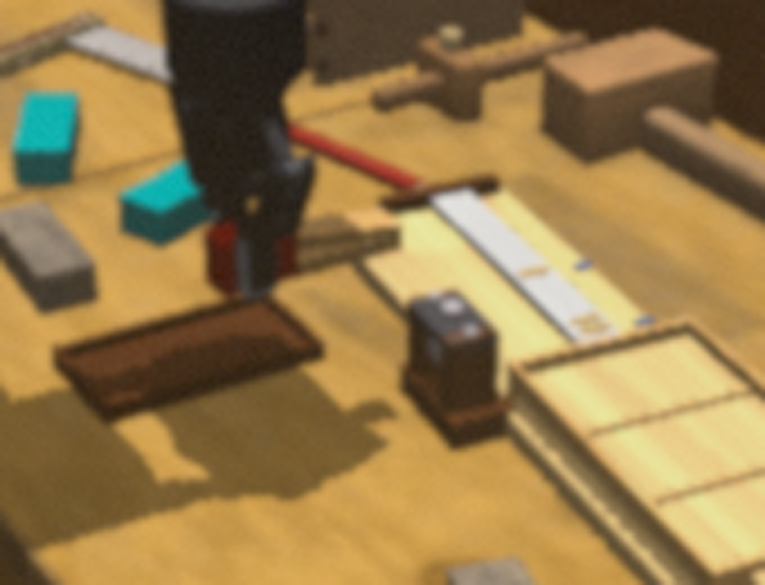

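The wedge is held level, its tip at crop (400,235) and the empty tray below at (190,350). Moving over the tray.

```bash
python3 -m handwheel '{"xyz":[[0.5,3,0],[0.5,3.2,0],[0.5,3.2,0],[0,3,0],[0,0,3],[0,0,0]],"spin":[0,0,0,0,0,0],"gripper":[0,0,0,0,0,0]}'
python3 - <<'E'
from h import *
s=st(); print(rows(np.array([.4315,.166,.007])-s['tool_pos'],s['ee_rot'][2]))
show('side','d7.png',(200,170,370,300),4.5)
show('top','d7t.png',(230,230,330,320),7)
E
```

```text
time: 14.98
tool_pos: [0.4292, 0.1659, 0.0875]
ee_rot: [-3.14, -0.004, 3.091]
contact_force: [-0.6, -0.1, -1.0]
width: 0.271
t 14.97 pos [0.4292 0.1659 0.0875] rot [-3.14  -0.004  3.091] F [-0.6 -0.1 -1. ] w 0.271 q [ 0.24  0.49  1.9  -0.    0.76 -1.28]
[-0.23  0.03  8.05]
```

View pics/d7.png

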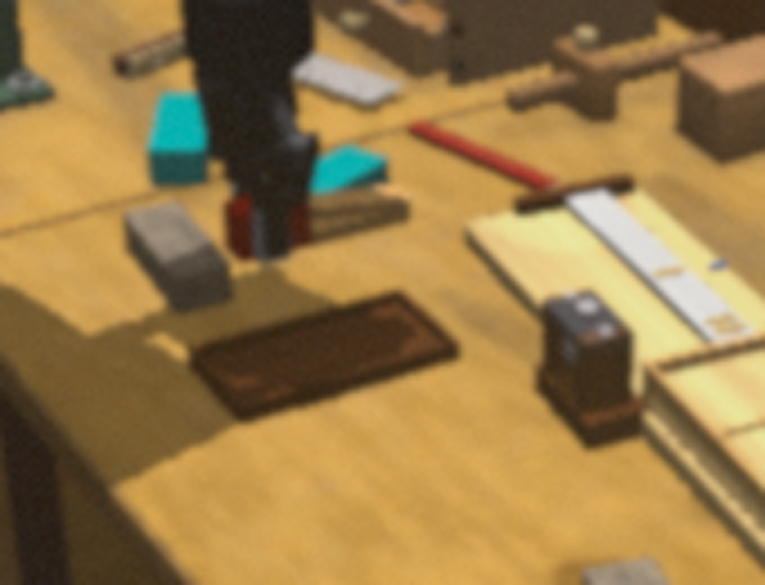

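View pics/d7t.png

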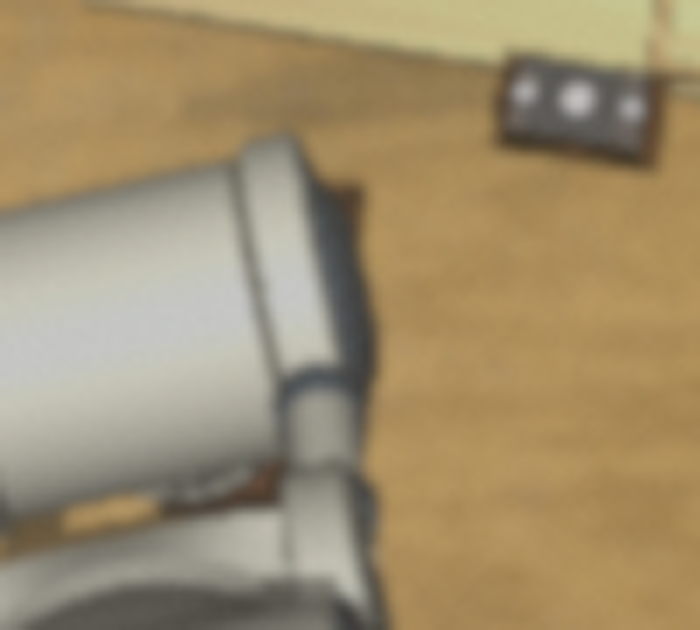

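```bash
python3 -m handwheel '{"xyz":[[-0.2,0,2],[0,0,2],[0,0,1],[0,0,0]],"spin":[0,0,0,0],"gripper":[0,0,0,0]}'
python3 - <<'E'
from h import *
s=st()
W=boxpts(.4645,.1645,-.05,((-.075,.075),(-.04,.04),(.014,)))
show('side','d8.png',(220,190,330,280),7,np.vstack([W,s['tool_pos']]))
E
```

```text
time: 15.58
tool_pos: [0.4327, 0.1657, 0.0394]
ee_rot: [-3.141, -0.001, 3.09]
contact_force: [0.3, 0.8, -0.7]
width: 0.273
t 15.57 pos [0.4327 0.1657 0.0394] rot [-3.141e+00 -1.000e-03  3.090e+00] F [ 0.3  0.8 -0.7] w 0.273 q [ 0.24  0.58  1.93 -0.    0.63 -1.28]
```

View pics/d8.png

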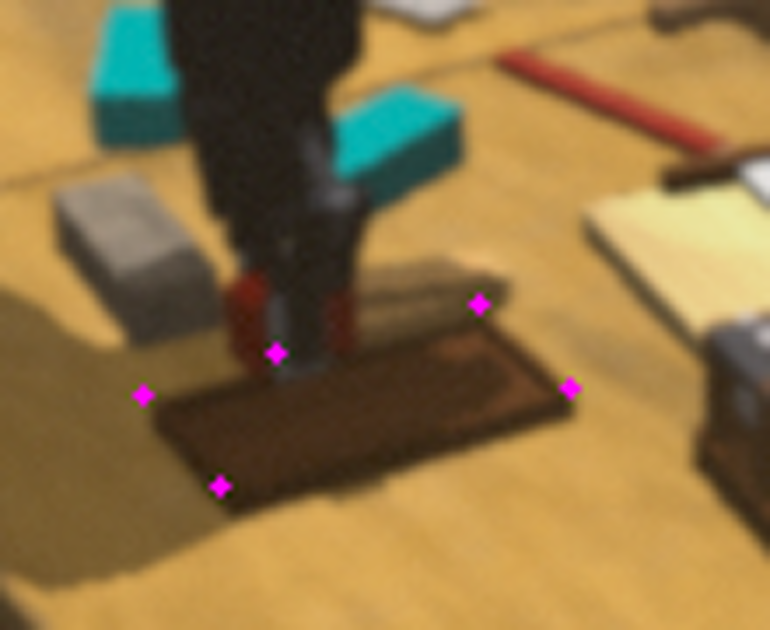

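```bash
python3 - <<'E'
from h import *
for n,L in(('side',[(155,410),(232,512),(575,408),(490,318)]),):
    for a,b in L: print(n,ray(n,220+a/7-.5,190+b/7-.5,.014))
im,d=r.get_image('side'); o=r.outline_of('side','tray')[0]; print(o['p'],o['box'])
I=im.copy(); I[o['pixels']]=(0,255,0); cv2.imwrite('pics/m.png',cv2.resize(np.hstack([im[190:280,220:330],I[190:280,220:330]]),None,fx=3.6,fy=3.6))
print(r.camera_params('side')['T'][:3,3])
# original top: tray corners
t=cv2.imread('pics/top0.png')[250:312,245:295]; cv2.imwrite('pics/tt.png',cv2.resize(t,None,fx=9,fy=9,interpolation=cv2.INTER_NEAREST))
E
```

```text
side [0.3910239  0.19481938 0.014     ]
side [0.38339349 0.1115922  0.014     ]
side [0.53107071 0.10617586 0.014     ]
side [0.53909496 0.18688382 0.014     ]
0.75 [242.2, 234.5, 299.1, 264.4]
[-0.05476444 -0.87111619  0.70240105]
```

View pics/m.png

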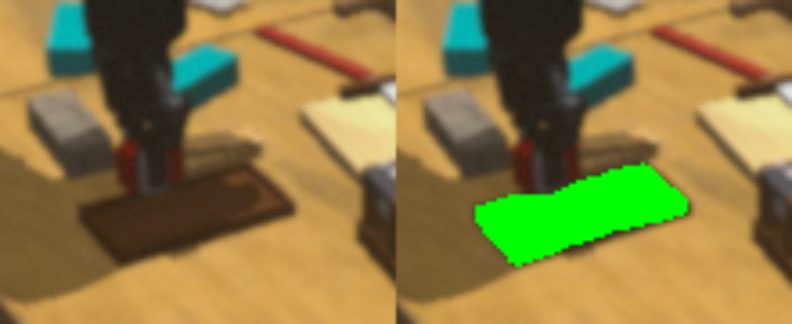

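View pics/tt.png

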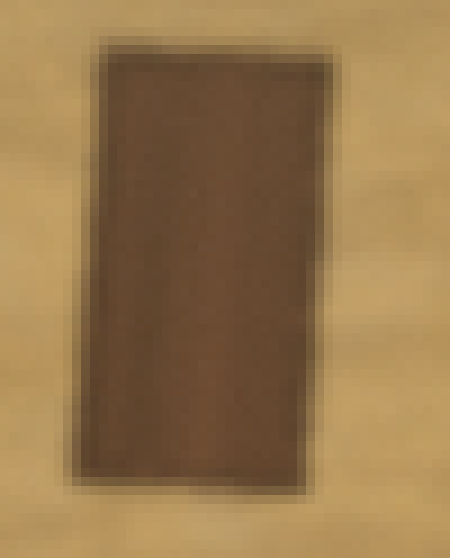

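```bash
python3 - <<'E'
from h import *
for a,b in [(100,45),(335,55),(300,495),(72,485)]: print(ray('top',245+a/9-.5,250+b/9-.5,.014))
print(ray('top',266.9,279.5,.014))
im,d=r.get_image('side')
W=boxpts(.4645,.1645,-.05,((-.075,.075),(-.04,.04),(.0,.014)))
print(np.round(proj('side',W),1))
s=cv2.imread('pics/side0.png')[225:275,232:312]; cv2.imwrite('pics/ts.png',cv2.resize(s,None,fx=9.9,fy=9.9,interpolation=cv2.INTER_NEAREST))
E
```

```text
[0.5382657  0.19940494 0.014     ]
[0.53588839 0.11866998 0.014     ]
[0.38560711 0.12689484 0.014     ]
[0.38792629 0.20421255 0.014     ]
[0.46142951 0.16236018 0.014     ]
[[251.6 263.7]
 [251.3 259.3]
 [240.1 250.2]
 [239.8 245.9]
 [300.9 249.2]
 [300.9 244.9]
 [287.9 236.9]
 [287.8 232.8]]
```

View pics/ts.png

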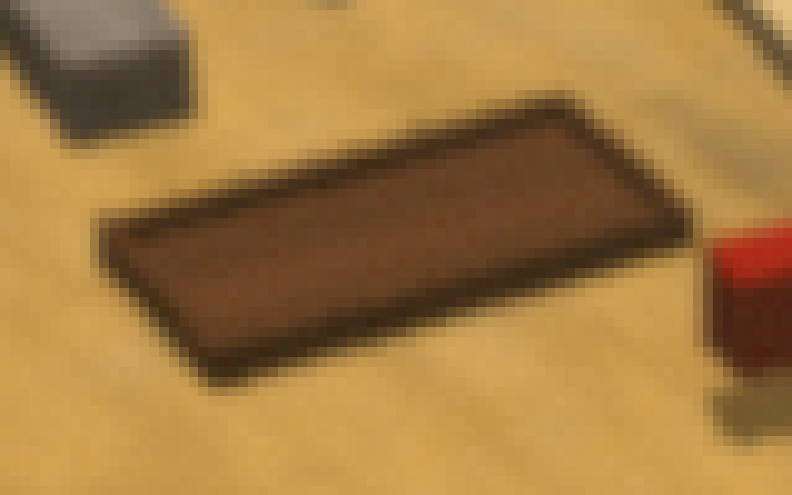

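Both views put the tray centre at about (0.462, 0.163), so this is a 3 mm correction. Lowering.

```bash
python3 -m handwheel '{"xyz":[[0.2,-0.25,1],[0,0,1],[0,0,0.8],[0,0,0.3],[0,0,0]],"spin":[0,0,0,0,0],"gripper":[0,0,0,0,0]}'
python3 -c "
from h import *
st();show('side','d9.png',(220,190,330,280),7)"
```

```text
time: 16.4
tool_pos: [0.4305, 0.1635, 0.008]
ee_rot: [-3.141, -0.001, 3.091]
contact_force: [-0.1, 0.3, 0.2]
width: 0.274
t 16.4 pos [0.4305 0.1635 0.008 ] rot [-3.141e+00 -1.000e-03  3.091e+00] F [-0.1  0.3  0.2] w 0.274 q [ 0.23  0.65  1.95  0.    0.54 -1.29]
```

View pics/d9.png

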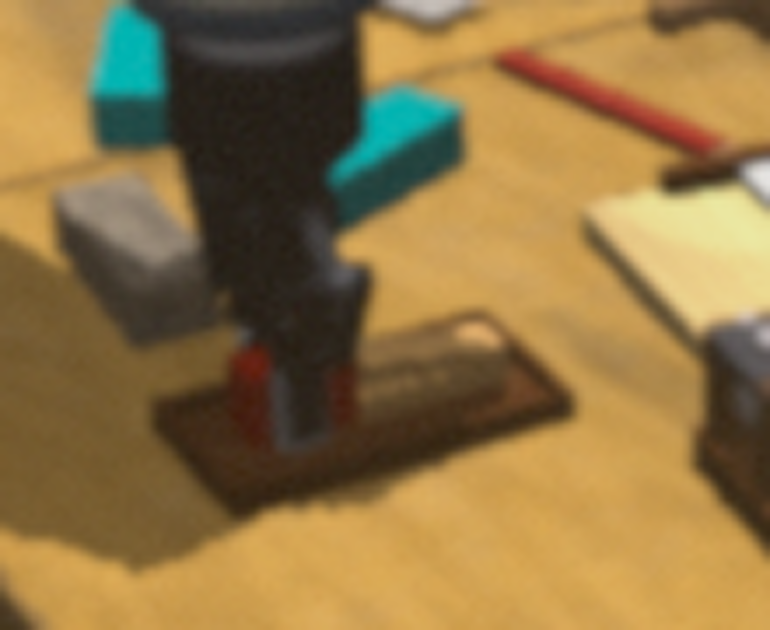

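The wedge sits inside the tray, so I'll release with a small opening and lift.

```bash
python3 -m handwheel '{"xyz":[[0,0,0.15],[0,0,0],[0,0,0],[0,0,0],[0,0,-1],[0,0,-3],[0,0,-5],[0,0,-5],[0,0,0]],"spin":[0,0,0,0,0,0,0,0,0],"gripper":[0,38,38,38,40,40,40,60,60]}'
python3 -c "
from h import *
st();show('side','d10.png',(220,190,330,280),7)"
```

```text
time: 17.58
tool_pos: [0.4323, 0.164, 0.1506]
ee_rot: [3.14, 0.006, 3.091]
contact_force: [0.3, -0.2, -0.2]
width: 0.601
t 17.57 pos [0.4323 0.164  0.1506] rot [3.14  0.006 3.091] F [ 0.3 -0.2 -0.2] w 0.601 q [ 0.23  0.38  1.84  0.    0.92 -1.29]
```

View pics/d10.png

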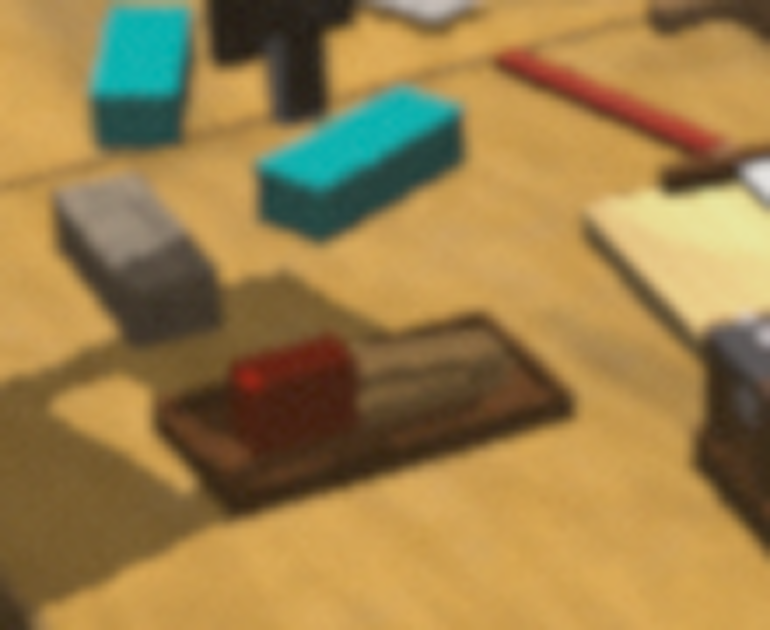

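The wedge lies flat inside the tray, red handle at crop (290,395) and tip at (490,350). Next is the left grey blank; I'll re-measure all three now that nothing hides them.

```bash
cat >> h.py <<'E'
def blanks(G,cams=('side','top')):
    for n in cams:
        im,d=r.get_image(n)
        for o in r.outline_of(n,'blank_0'):
            b=o['box']; m=o['pixels']; P=cloud(n,d,m)
            if len(P)<20: continue
            col=im[m].mean(0)
            if col[2]<col[0]: continue   # turquoise
            A=P[P[:,2]>np.percentile(P[:,2],90)-.012][:,:2].astype(np.float32);rc=cv2.minAreaRect(A)
            w,h=rc[1];ang=rc[2] if w>h else rc[2]+90
            g=(rc[0][0],rc[0][1],np.radians(ang-90))
            print(n,'p',round(o['p'],2),'box',np.round(b).astype(int),'z',round(float(np.percentile(P[:,2],80)),3),'depth',np.round(rc[0],4),'long deg',round(ang,1),'fit',*fit(n,m,*g,BL))
E
python3 -c "
from h import *
blanks(None)"
```

```text
side p 0.91 box [331 296 359 334] z 0.031 depth [ 0.4608 -0.1887] long deg 73.8 fit [ 0.4622 -0.1852 -0.3044] 0.17
side p 0.76 box [228 218 253 240] z 0.031 depth [0.4359 0.3116] long deg 84.7 fit [ 0.4373  0.3155 -0.0919] 0.053
side p 0.72 box [349 317 396 360] z 0.031 depth [ 0.4623 -0.2898] long deg 99.7 fit [ 0.4646 -0.291   0.139 ] 0.023
top p 0.95 box [364 271 398 292] z 0.033 depth [ 0.4599 -0.1852] long deg 73.8 fit [ 0.4605 -0.1852 -0.2938] 0.078
top p 0.68 box [202 278 204 298] z 0.034 depth [0.4345 0.3527] long deg 17.6 fit [ 0.5217  0.2844 -1.6067] 1.0
top p 0.59 box [398 271 433 290] z 0.034 depth [ 0.4617 -0.2878] long deg 98.6 fit [ 0.4624 -0.2892  0.1439] 0.091
```

The knock happened: the middle blank moved from (0.438,-0.163) to (0.461,-0.186). The left blank is unmoved, at about (0.436, 0.314), long axis 85°. I'll turn for it first.

```bash
python3 -m handwheel '{"xyz":[[0,0,0],[0,0,0],[0,0,0],[0,0,0],[0,0,0],[0,0,0],[0,0,0],[0,0,0],[0,0,0],[0,0,0]],"spin":[0.17,0.17,0.17,0.17,0.17,0.17,0.17,0.17,0.17,0.08],"gripper":[100,100,100,100,100,100,100,100,100,100]}'
python3 - <<'E'
from h import *
s=st(); print(rows(np.array([.436,.314,.06])-s['tool_pos'],s['ee_rot'][2]))
E
```

```text
time: 19.08
tool_pos: [0.43, 0.1634, 0.1458]
ee_rot: [-3.139, 0.001, 1.477]
contact_force: [0.2, -0.2, 0.9]
width: 0.999
t 19.07 pos [0.43   0.1634 0.1458] rot [-3.139e+00  1.000e-03  1.477e+00] F [ 0.2 -0.2  0.9] w 0.999 q [ 0.23  0.39  1.84 -0.    0.92  0.33]
[15.05 -0.82  8.58]
```

```bash
python3 -m handwheel '{"xyz":[[4,-0.2,0],[4,-0.2,0],[4,-0.2,1],[3,-0.2,3],[0,0,3],[0,0,1.5],[0,0,0]],"spin":[0,0,0,0,0,0,0],"gripper":[100,100,100,100,100,100,100]}'
python3 - <<'E'
from h import *
s=st(); print(rows(np.array([.436,.314,.004])-s['tool_pos'],s['ee_rot'][2]))
show('side','e1.png',(190,160,300,260),7,[s['tool_pos']])
E
```

```text
time: 19.95
tool_pos: [0.4354, 0.313, 0.0607]
ee_rot: [-3.139, 0.002, 1.48]
contact_force: [0.5, -0.3, 0.1]
width: 1.001
t 19.95 pos [0.4354 0.313  0.0607] rot [-3.139e+00  2.000e-03  1.480e+00] F [ 0.5 -0.3  0.1] w 1.001 q [ 0.51  0.6   1.73 -0.    0.81  0.6 ]
[0.11 0.05 5.67]
```

View pics/e1.png

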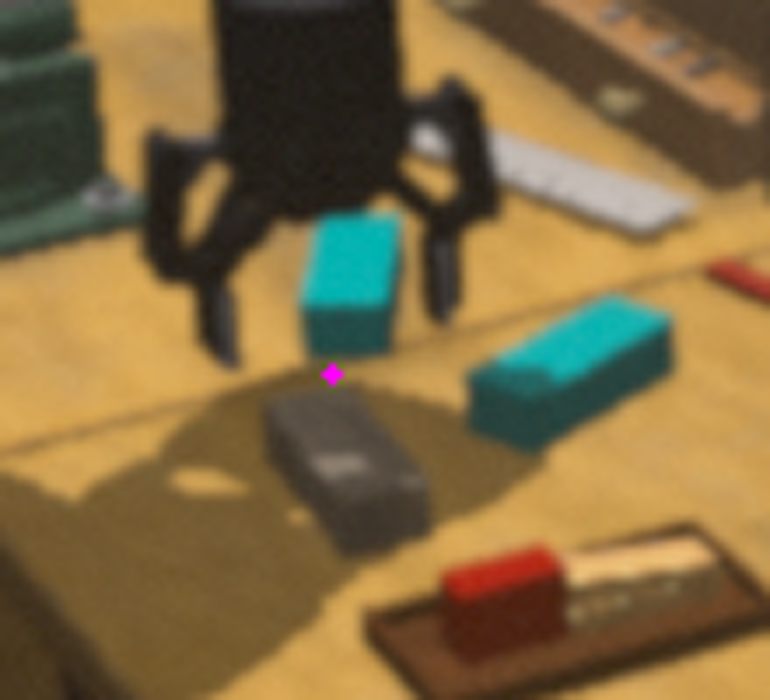

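The open jaws straddle the grey blank's width, and both turquoise blocks are clear. Descending and closing.

```bash
python3 -m handwheel '{"xyz":[[0.1,0,2],[0,0,2],[0,0,1.2],[0,0,0.4],[0,0,0],[0,0,0],[0,0,0],[0,0,0],[0,0,0]],"spin":[0,0,0,0,0,0,0,0,0],"gripper":[100,100,100,100,0,0,0,0,0]}'
python3 -m handwheel '{"xyz":[[0,0,-1],[0,0,-2],[0,0,-3],[0,0,-3],[0,0,-3],[0,0,0]],"spin":[0,0,0,0,0,0],"gripper":[0,0,0,0,0,0]}'
python3 - <<'E'
from h import *
s=st()
show('side','e2.png',(190,130,300,260),5,[s['tool_pos']])
E
```

```text
time: 21.12
tool_pos: [0.4365, 0.3148, 0.0065]
ee_rot: [3.141, -0.001, 1.481]
contact_force: [-1.9, -0.7, 9.6]
width: 0.455
time: 21.88
tool_pos: [0.4373, 0.3153, 0.1283]
ee_rot: [3.138, -0.002, 1.481]
contact_force: [-0.2, 0.4, -0.9]
width: 0.454
t 21.88 pos [0.4373 0.3153 0.1283] rot [ 3.138e+00 -2.000e-03  1.481e+00] F [-0.2  0.4 -0.9] w 0.454 q [ 0.51  0.5   1.68 -0.    0.96  0.6 ]
```

View pics/e2.png

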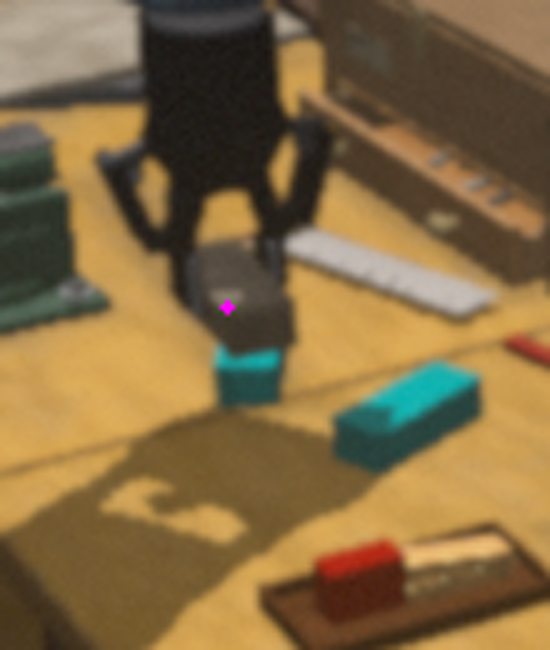

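The blank is held level, width 0.454 ≈ 39 mm. Turn it across the rail and carry it to the left bay.

```bash
python3 -m handwheel '{"xyz":[[0,0,-1],[0,0,-1],[0,0,0],[0,0,0],[0,0,0],[0,0,0],[0,0,0],[0,0,0],[0,0,0],[0,0,0]],"spin":[-0.168,-0.168,-0.168,-0.168,-0.168,-0.168,-0.168,-0.168,-0.17,0],"gripper":[0,0,0,0,0,0,0,0,0,0]}'
python3 - <<'E'
from h import *
s=st(); print(rows(np.array([.6385,-.0554,.15])-s['tool_pos'],s['ee_rot'][2]))
E
```

```text
time: 23.18
tool_pos: [0.4358, 0.3144, 0.145]
ee_rot: [-3.141, -0.001, 2.994]
contact_force: [-0.3, 0.1, -1.3]
width: 0.456
t 23.18 pos [0.4358 0.3144 0.145 ] rot [-3.141e+00 -1.000e-03  2.994e+00] F [-0.3  0.1 -1.3] w 0.456 q [ 0.51  0.48  1.66 -0.    1.   -0.91]
[-25.49 -33.59  -0.5 ]
```

```bash
python3 -m handwheel '{"xyz":[[-2.5,-3.3,-0.1],[-2.5,-3.3,-0.1],[-2.5,-3.3,-0.1],[-2.5,-3.3,-0.1],[-2.5,-3.3,0],[-2.5,-3.3,0],[-2.5,-3.4,0],[-2.5,-3.4,0],[-2.5,-3.4,0],[-2.5,-3.4,0],[0,0,0]],"spin":[0,0,0,0,0,0,0,0,0,0,0],"gripper":[0,0,0,0,0,0,0,0,0,0,0]}'
python3 - <<'E'
from h import *
s=st(); print(rows(np.array([.6385,-.0554,.10])-s['tool_pos'],s['ee_rot'][2]))
E
```

```text
time: 24.55
tool_pos: [0.6356, -0.0549, 0.149]
ee_rot: [-3.141, 0.0, 2.987]
contact_force: [-0.3, 0.3, -0.5]
width: 0.456
t 24.55 pos [ 0.6356 -0.0549  0.149 ] rot [-3.141  0.     2.987] F [-0.3  0.3 -0.5] w 0.456 q [-0.18  0.59  1.4  -0.    1.14 -1.6 ]
[-0.3 -0.   4.9]
```

```bash
python3 -m handwheel '{"xyz":[[-0.2,0,2],[-0.1,0,2.5],[0,0,2],[0,0,0]],"spin":[0,-0.008,0,0],"gripper":[0,0,0,0]}'
python3 - <<'E'
from h import *
s=st(); print(rows(np.array([.6385,-.0554,.046])-s['tool_pos'],s['ee_rot'][2]))
F=((.647,.002),-.147)
W=fx(*F,[[a,-.13+b,.048] for a in(-.058,.058) for b in (-.107,.107)])
show('side','e3.png',(300,190,440,310),5.5,W)
show('top','e3t.png',(290,180,430,270),5.5,W)
E
```

```text
time: 25.05
tool_pos: [0.6361, -0.0519, 0.0831]
ee_rot: [3.141, -0.004, 3.0]
contact_force: [0.4, 0.3, -0.6]
width: 0.457
t 25.05 pos [ 0.6361 -0.0519  0.0831] rot [ 3.141 -0.004  3.   ] F [ 0.4  0.3 -0.6] w 0.457 q [-0.17  0.68  1.45  0.    1.02 -1.6 ]
[-0.29 -0.31  3.71]
```

View pics/e3.png

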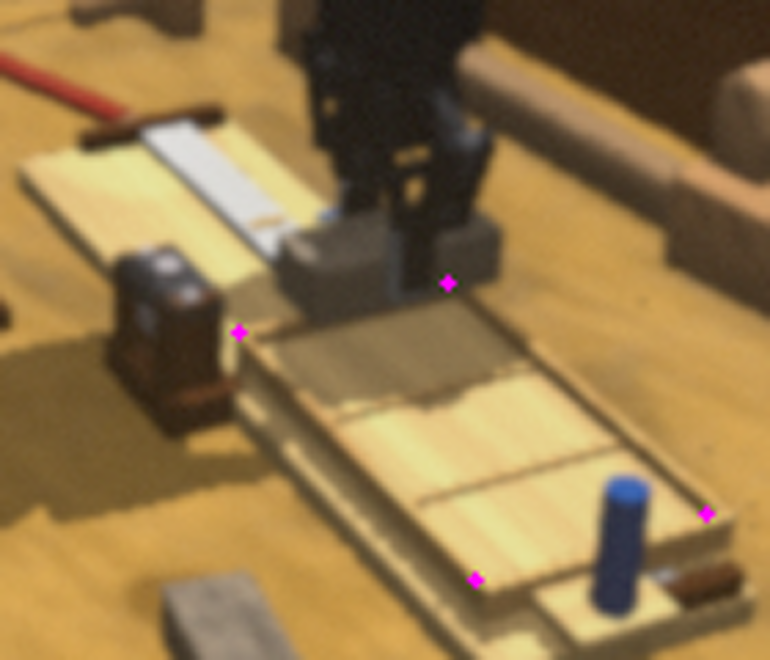

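View pics/e3t.png

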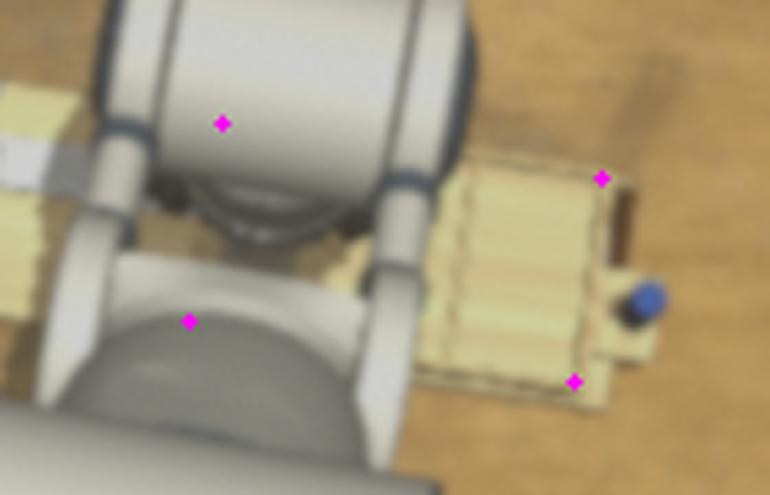

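```bash
python3 -m handwheel '{"xyz":[[-0.3,-0.5,1],[0,0,1],[0,0,0.8],[0,0,0.4],[0,0,0.3],[0,0,0]],"spin":[0.004,0,0,0,0,0],"gripper":[0,0,0,0,0,0]}'
python3 - <<'E'
from h import *
s=st()
show('side','e4.png',(300,190,440,310),5.5)
E
```

```text
time: 25.9
tool_pos: [0.6399, -0.0581, 0.0497]
ee_rot: [3.142, -0.0, 2.999]
contact_force: [-0.1, 0.6, -0.8]
width: 0.454
t 25.9 pos [ 0.6399 -0.0581  0.0497] rot [ 3.142 -0.     2.999] F [-0.1  0.6 -0.8] w 0.454 q [-0.18  0.72  1.47  0.    0.95 -1.61]
```

View pics/e4.png

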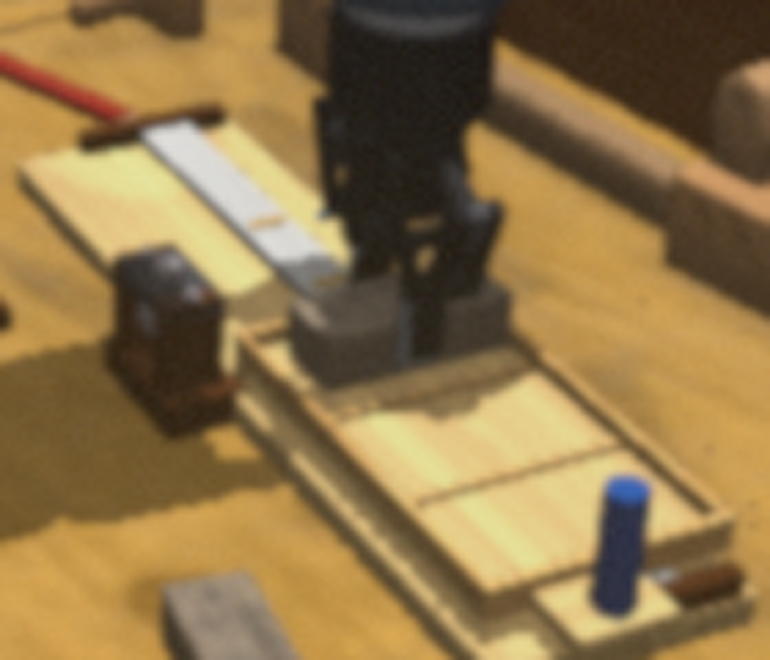

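The blank is over the left bay and a touch close to the far rim, so I shift it 3 mm back, lower and release.

```bash
python3 -m handwheel '{"xyz":[[0.35,0,0.2],[0,0,0.2],[0,0,0.1],[0,0,0]],"spin":[0,0,0,0],"gripper":[0,0,0,0]}'
python3 -m handwheel '{"xyz":[[0,0,0],[0,0,0],[0,0,0],[0,0,-1],[0,0,-2],[0,0,-4],[0,0,-5],[0,0,0]],"spin":[0,0,0,0,0,0,0,0],"gripper":[58,58,58,58,58,58,58,58]}'
python3 - <<'E'
from h import *
s=st()
show('side','e5.png',(300,190,440,310),5.5)
E
```

```text
time: 26.45
tool_pos: [0.6365, -0.0576, 0.0447]
ee_rot: [3.142, -0.0, 2.999]
contact_force: [-0.4, -0.6, -0.5]
width: 0.454
time: 27.45
tool_pos: [0.6387, -0.058, 0.1696]
ee_rot: [-3.141, 0.007, 2.999]
contact_force: [0.6, -0.9, -0.1]
width: 0.58
t 27.45 pos [ 0.6387 -0.058   0.1696] rot [-3.141  0.007  2.999] F [ 0.6 -0.9 -0.1] w 0.58 q [-0.18  0.57  1.38 -0.    1.18 -1.61]
```

View pics/e5.png

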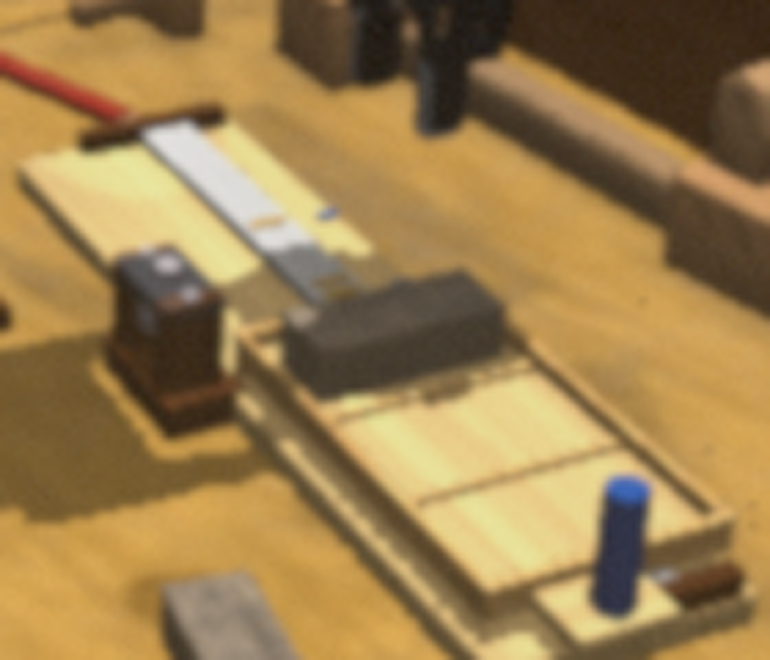

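The left-bay blank lies flat. Next is the knocked blank at about (0.461,-0.186), long axis 74°.

```bash
python3 -m handwheel '{"xyz":[[0,0,0],[0,0,0],[0,0,0],[0,0,0],[0,0,0],[0,0,0],[0,0,0],[0,0,0],[0,0,0],[0,0,0],[0,0,0]],"spin":[0.17,0.17,0.17,0.17,0.17,0.17,0.17,0.17,0.17,0.18,0],"gripper":[100,100,100,100,100,100,100,100,100,100,100]}'
python3 - <<'E'
from h import *
s=st(); blanks(None); print(rows(np.array([.461,-.1857,.10])-s['tool_pos'],s['ee_rot'][2]))
E
```

```text
time: 28.88
tool_pos: [0.6359, -0.0576, 0.164]
ee_rot: [-3.14, 0.0, 1.29]
contact_force: [-0.0, -0.1, 0.4]
width: 0.999
t 28.88 pos [ 0.6359 -0.0576  0.164 ] rot [-3.14  0.    1.29] F [-0.  -0.1  0.4] w 0.999 q [-0.18  0.58  1.39 -0.    1.18  0.1 ]
side p 0.65 box [330 294 359 332] z 0.031 depth [ 0.4598 -0.1932] long deg 73.5 fit [ 0.4626 -0.1858 -0.3005] 0.16
side p 0.62 box [349 318 398 360] z 0.031 depth [ 0.4633 -0.2935] long deg 98.4 fit [ 0.4647 -0.2919  0.141 ] 0.055
side p 0.55 box [352 241 394 265] z 0.069 depth [ 0.6398 -0.0593] long deg 169.5 fit [ 0.6821 -0.0086  1.3946] 0.081
top p 0.89 box [396 273 434 290] z 0.034 depth [ 0.4624 -0.2897] long deg 98.9 fit [ 0.4624 -0.2903  0.1457] 0.105
top p 0.67 box [360 272 400 293] z 0.033 depth [ 0.46   -0.1855] long deg 73.8 fit [ 0.46   -0.1854 -0.282 ] 0.045
top p 0.41 box [339 223 343 235] z 0.072 depth [ 0.6048 -0.0639] long deg 166.2 fit [ 0.5208 -0.0172  1.5641] 1.0
[-17.16 -13.25   6.4 ]
```

```bash
python3 -m handwheel '{"xyz":[[-3.4,-2.6,0],[-3.4,-2.6,0],[-3.4,-2.6,1],[-3.4,-2.6,2],[-3.5,-2.7,3],[0,0,3],[0,0,0]],"spin":[0,0,0,0,0,0,0],"gripper":[100,100,100,100,100,100,100]}'
python3 - <<'E'
from h import *
s=st(); print(rows(np.array([.461,-.1857,.007])-s['tool_pos'],s['ee_rot'][2]))
show('side','e6.png',(290,220,420,370),4)
E
```

```text
time: 29.95
tool_pos: [0.4619, -0.1852, 0.0736]
ee_rot: [-3.138, -0.001, 1.29]
contact_force: [0.3, -0.6, 0.8]
width: 1.0
t 29.95 pos [ 0.4619 -0.1852  0.0736] rot [-3.138e+00 -1.000e-03  1.290e+00] F [ 0.3 -0.6  0.8] w 1.0 q [-0.5   0.55  1.82  0.    0.78 -0.22]
[-0.07 -0.08  6.66]
```

View pics/e6.png

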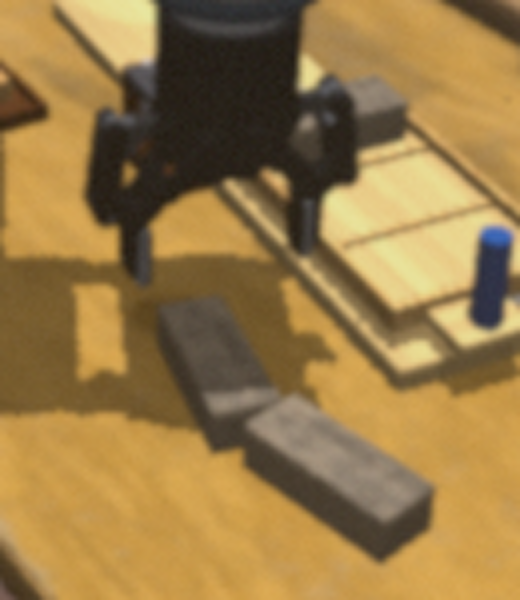

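Blank A at crop (215,365) is almost touching blank B at (340,470), but the jaws close on its long sides, clear of B.

```bash
python3 -m handwheel '{"xyz":[[0,-0.1,2],[0,0,2],[0,0,1.7],[0,0,0.9],[0,0,0],[0,0,0],[0,0,0],[0,0,0],[0,0,0],[0,0,0]],"spin":[0,0,0,0,0,0,0,0,0,0],"gripper":[100,100,100,100,100,0,0,0,0,0]}'
python3 -m handwheel '{"xyz":[[0,0,-0.5],[0,0,-2],[0,0,-3],[0,0,-4],[0,0,-4],[0,0,0]],"spin":[0,0,0,0,0,0],"gripper":[0,0,0,0,0,0]}'
python3 - <<'E'
from h import *
s=st()
show('side','e7.png',(290,200,420,370),4)
E
```

```text
time: 31.25
tool_pos: [0.4624, -0.1853, 0.0095]
ee_rot: [3.141, 0.0, 1.289]
contact_force: [-1.9, 2.3, 12.1]
width: 0.455
time: 32.0
tool_pos: [0.4633, -0.1858, 0.1465]
ee_rot: [3.137, 0.001, 1.289]
contact_force: [-0.1, 0.4, -1.4]
width: 0.457
t 32.0 pos [ 0.4633 -0.1858  0.1465] rot [3.137e+00 1.000e-03 1.289e+00] F [-0.1  0.4 -1.4] w 0.457 q [-0.5   0.43  1.76  0.    0.95 -0.22]
```

View pics/e7.png

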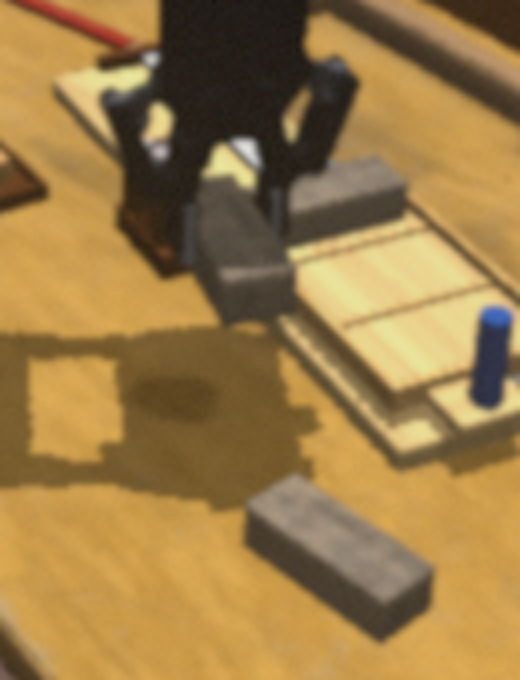

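```bash
python3 -m handwheel '{"xyz":[[0,0,0],[0,0,0],[0,0,0],[0,0,0],[0,0,0],[0,0,0],[0,0,0],[0,0,0],[0,0,0]],"spin":[0.179,0.179,0.179,0.179,0.18,0.18,0.18,0.18,0],"gripper":[0,0,0,0,0,0,0,0,0]}'
python3 - <<'E'
from h import *
s=st(); print(rows(np.array([.627,-.1285,.10])-s['tool_pos'],s['ee_rot'][2]))
E
```

```text
time: 33.17
tool_pos: [0.4615, -0.1848, 0.1427]
ee_rot: [-3.141, 0.002, -0.146]
contact_force: [0.3, 0.2, -1.1]
width: 0.456
t 33.17 pos [ 0.4615 -0.1848  0.1427] rot [-3.141e+00  2.000e-03 -1.460e-01] F [ 0.3  0.2 -1.1] w 0.456 q [-0.5   0.43  1.76 -0.    0.95  1.22]
[15.55 -7.99  4.27]
```

```bash
python3 -m handwheel '{"xyz":[[4,-2,0],[4,-2,0],[4,-2,0],[3.6,-2,0],[0,0,2],[0,0,2],[0,0,0]],"spin":[0,0,0,0,0,0,0],"gripper":[0,0,0,0,0,0,0]}'
python3 - <<'E'
from h import *
s=st(); print(rows(np.array([.627,-.1285,.0475])-s['tool_pos'],s['ee_rot'][2]))
show('side','e8.png',(300,190,440,310),5.5)
E
```

```text
time: 34.05
tool_pos: [0.6268, -0.1285, 0.1017]
ee_rot: [-3.141, 0.004, -0.143]
contact_force: [0.2, 0.6, -0.3]
width: 0.455
t 34.05 pos [ 0.6268 -0.1285  0.1017] rot [-3.141  0.004 -0.143] F [ 0.2  0.6 -0.3] w 0.455 q [-0.3   0.65  1.44 -0.    1.06  1.42]
[0.02 0.   5.42]
```

View pics/e8.png

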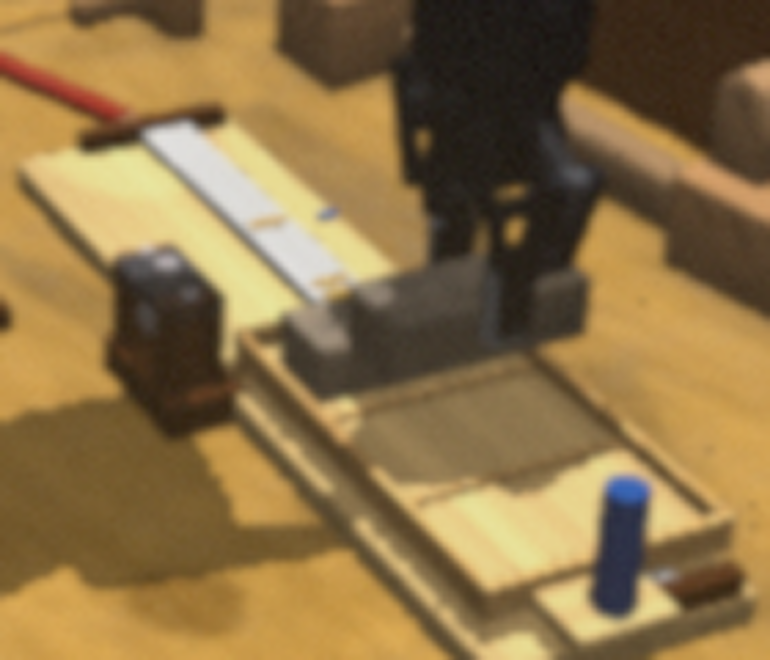

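```bash
python3 - <<'E'
from h import *
s=st();p=s['tool_pos'];y=s['ee_rot'][2];f=np.array([np.cos(y),np.sin(y)]);
for a,b in((365,393),(585,330)):
    q=ray('side',300+a/5.5-.5,190+b/5.5-.5,p[2]-.0095);print(q,'along tool x',(q[:2]-p[:2])@f*1e3,'across',(q[:2]-p[:2])@[-f[1],f[0]]*1e3)
im,d=r.get_image('side')
P=cloud('side',d,d>0);Q=P-p;X=Q[:,:2]@f;Y=Q[:,:2]@[-f[1],f[0]]
k=(np.abs(Y+.02)<.006)&(Q[:,2]>-.008)&(Q[:,2]<.018)&(abs(X)<.1)
print(k.sum(),np.percentile(X[k],[0,2,50,98,100]))
E
```

```text
t 34.1 pos [ 0.6275 -0.1287  0.1029] rot [-3.141e+00  2.000e-03 -1.440e-01] F [ 0.4  0.3 -0.8] w 0.458 q [-0.3   0.65  1.43  0.    1.06  1.42]
[ 0.55906583 -0.13959093  0.09342665] along tool x -66.15298400259879 across -20.585413769418917
[ 0.67360495 -0.15197447  0.09342665] along tool x 48.977239324256686 across -16.39091091693239
278 [-0.05438462 -0.05271242 -0.01293093  0.04599619  0.04769265]
```

Depth gives the held blank spanning −53 to +47 mm about the TCP, so it sits 3 mm towards the robot. I'll compensate with +3 mm and lower.

```bash
python3 -m handwheel '{"xyz":[[0.25,0,1.5],[0,0,1.5],[0,0,1],[0,0,0.7],[0,0,0]],"spin":[0.003,0,0,0,0],"gripper":[0,0,0,0,0]}'
python3 - <<'E'
from h import *
s=st(); print(rows(np.array([.63,-.129,.0475])-s['tool_pos'],s['ee_rot'][2]))
show('side','e9.png',(320,210,440,310),6.5)
E
```

```text
time: 34.78
tool_pos: [0.6303, -0.1292, 0.0562]
ee_rot: [-3.141, 0.001, -0.15]
contact_force: [0.1, -1.1, -0.6]
width: 0.457
t 34.77 pos [ 0.6303 -0.1292  0.0562] rot [-3.141e+00  1.000e-03 -1.500e-01] F [ 0.1 -1.1 -0.6] w 0.457 q [-0.29  0.72  1.46 -0.    0.97  1.43]
[-0.04 -0.01  0.87]
```

View pics/e9.png

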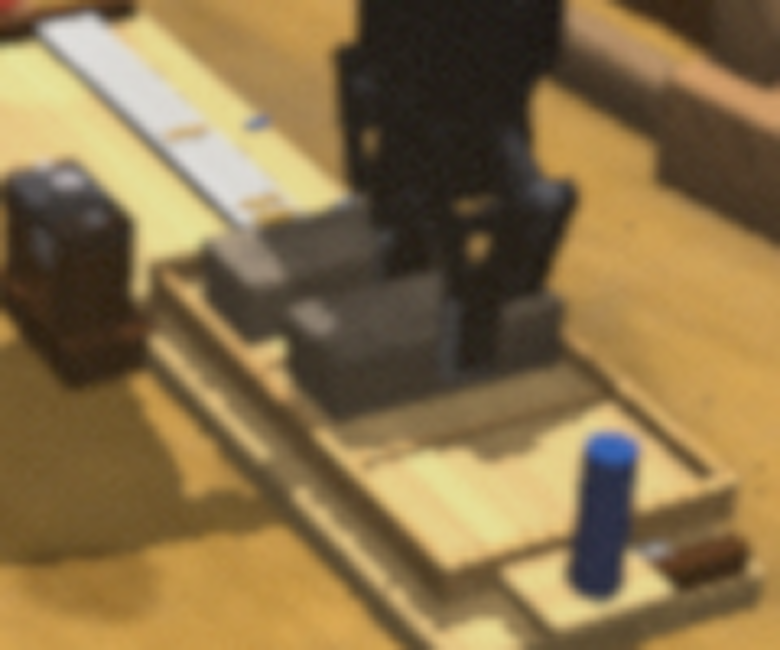

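It is centred between the rims. Lower and release.

```bash
python3 -m handwheel '{"xyz":[[0,0,0.4],[0,0,0.3],[0,0,0.2],[0,0,0]],"spin":[0,0,0,0],"gripper":[0,0,0,0]}'
python3 -m handwheel '{"xyz":[[0,0,0],[0,0,0],[0,0,0],[0,0,-1],[0,0,-2],[0,0,-4],[0,0,-5],[0,0,0]],"spin":[0,0,0,0,0,0,0,0],"gripper":[58,58,58,58,58,58,58,58]}'
python3 - <<'E'
from h import *
s=st()
show('side','e10.png',(320,210,440,310),6.5)
print(rows(np.array([.4635,-.2905,.10])-s['tool_pos'],np.radians(98.8)))
E
```

```text
time: 35.33
tool_pos: [0.6306, -0.1293, 0.0477]
ee_rot: [-3.142, 0.0, -0.15]
contact_force: [-0.3, 0.1, -1.3]
width: 0.453
time: 36.33
tool_pos: [0.6328, -0.1299, 0.1726]
ee_rot: [3.14, -0.007, -0.15]
contact_force: [1.1, 0.0, 0.2]
width: 0.579
t 36.33 pos [ 0.6328 -0.1299  0.1726] rot [ 3.14  -0.007 -0.15 ] F [1.1 0.  0.2] w 0.579 q [-0.29  0.58  1.37 -0.    1.19  1.43]
[-13.28 -19.18   7.26]
```

View pics/e10.png

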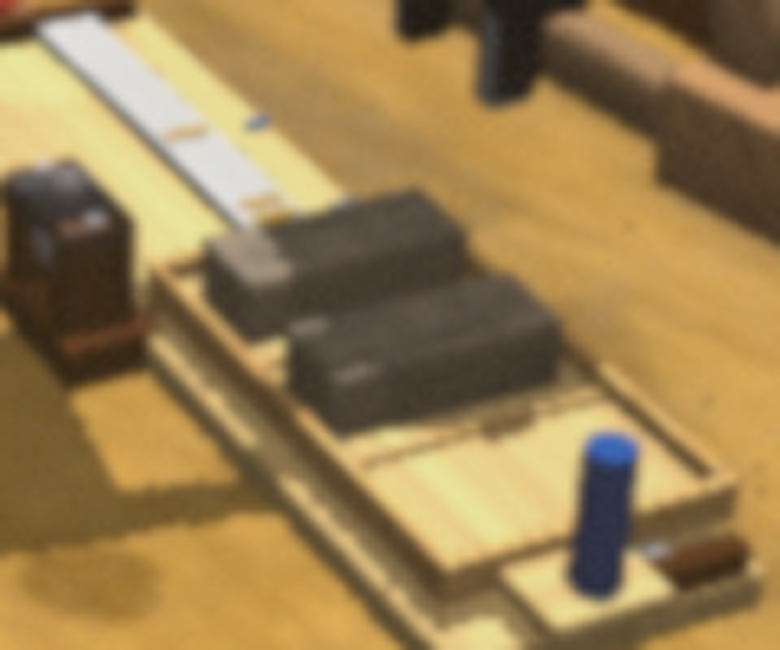

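Both blanks are flat in their bays. Now the last one, B, at about (0.463,-0.2905), long axis 98.8°.

```bash
python3 -m handwheel '{"xyz":[[0,0,0],[0,0,0],[0,0,0],[0,0,0],[0,0,0],[0,0,0],[0,0,0],[0,0,0]],"spin":[0.18,0.18,0.18,0.18,0.18,0.18,0.18,0],"gripper":[100,100,100,100,100,100,100,100]}'
python3 - <<'E'
from h import *
s=st(); blanks(None); print(rows(np.array([.4632,-.2905,.07])-s['tool_pos'],s['ee_rot'][2]))
E
```

```text
time: 37.38
tool_pos: [0.6301, -0.1291, 0.167]
ee_rot: [3.14, 0.001, -1.409]
contact_force: [-0.7, -0.9, 0.1]
width: 1.001
t 37.38 pos [ 0.6301 -0.1291  0.167 ] rot [ 3.140e+00  1.000e-03 -1.409e+00] F [-0.7 -0.9  0.1] w 1.001 q [-0.29  0.58  1.37 -0.    1.19  2.69]
side p 0.84 box [364 253 407 278] z 0.069 depth [ 0.6262 -0.1312] long deg 171.2 fit [ 0.6703 -0.0843  1.4073] 0.068
side p 0.82 box [352 241 391 266] z 0.069 depth [ 0.6404 -0.059 ] long deg 172.2 fit [ 0.6829 -0.0061  1.4604] 0.098
side p 0.61 box [351 318 398 359] z 0.031 depth [ 0.4646 -0.2926] long deg 97.6 fit [ 0.465  -0.2913  0.0449] 0.081
top p 0.72 box [398 274 435 289] z 0.033 depth [ 0.463  -0.2897] long deg 97.2 fit [ 0.464  -0.29    0.1209] 0.089
top p 0.69 box [353 217 367 237] z 0.073 depth [ 0.5535 -0.0935] long deg 162.4 fit [ 0.5135 -0.0855  1.4242] 1.0
top p 0.57 box [341 214 345 232] z 0.071 depth [ 0.6352 -0.069 ] long deg 171.2 fit [ 0.5432 -0.007   1.6372] 1.0
[13.24 19.07  9.7 ]
```

```bash
python3 -m handwheel '{"xyz":[[2.7,3.8,0],[2.7,3.8,1],[2.7,3.8,1],[2.6,3.8,2],[2.5,3.8,3],[0,0,2.5],[0,0,0]],"spin":[0,0,0,0,0,0.02,0],"gripper":[100,100,100,100,100,100,100]}'
python3 - <<'E'
from h import *
s=st(); print(rows(np.array([.464,-.2905,.0085])-s['tool_pos'],s['ee_rot'][2]))
show('side','g5.png',(310,230,430,380),4)
E
```

```text
time: 38.45
tool_pos: [0.4631, -0.2896, 0.0716]
ee_rot: [3.14, 0.002, -1.429]
contact_force: [0.2, 0.6, 0.1]
width: 1.0
t 38.45 pos [ 0.4631 -0.2896  0.0716] rot [ 3.140e+00  2.000e-03 -1.429e+00] F [0.2 0.6 0.1] w 1.0 q [-0.67  0.6   1.7   0.    0.85  2.33]
[ 0.1  -0.07  6.31]
```

View pics/g5.png

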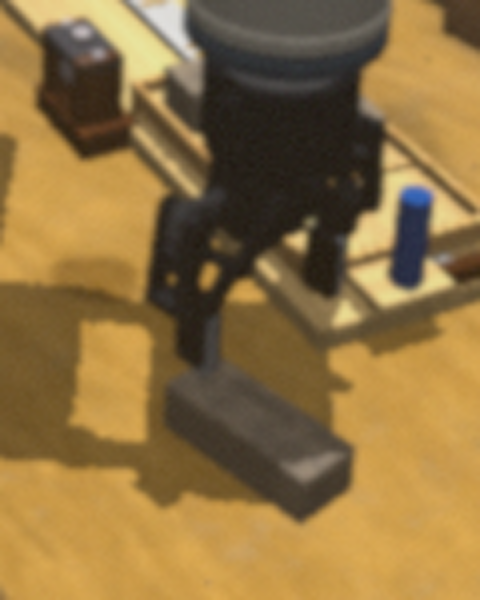

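```bash
python3 -m handwheel '{"xyz":[[0.1,-0.1,2],[0,0,2],[0,0,1.5],[0,0,0.8],[0,0,0],[0,0,0],[0,0,0],[0,0,0],[0,0,0],[0,0,0]],"spin":[0,0,0,0,0,0,0,0,0,0],"gripper":[100,100,100,100,100,0,0,0,0,0]}'
python3 -m handwheel '{"xyz":[[0,0,-0.5],[0,0,-2],[0,0,-3],[0,0,-4],[0,0,-4],[0,0,0]],"spin":[0,0,0,0,0,0],"gripper":[0,0,0,0,0,0]}'
python3 - <<'E'
from h import *
s=st()
show('side','g6.png',(310,200,430,380),4)
E
```

```text
time: 39.75
tool_pos: [0.4654, -0.2909, 0.0104]
ee_rot: [-3.141, -0.001, -1.43]
contact_force: [-1.6, 0.2, 10.0]
width: 0.455
time: 40.5
tool_pos: [0.4666, -0.2917, 0.1477]
ee_rot: [-3.138, -0.004, -1.43]
contact_force: [0.1, -0.3, -1.5]
width: 0.455
t 40.5 pos [ 0.4666 -0.2917  0.1477] rot [-3.138 -0.004 -1.43 ] F [ 0.1 -0.3 -1.5] w 0.455 q [-0.67  0.49  1.63  0.    1.02  2.33]
```

View pics/g6.png

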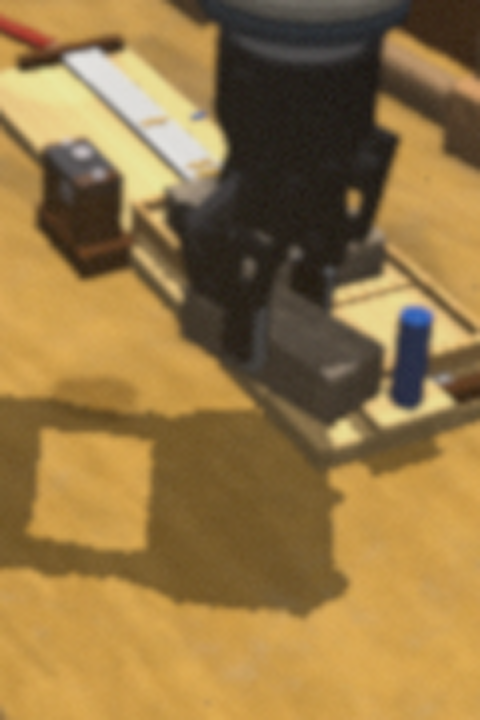

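Held. Turn it across the rail and carry it to the right bay.

```bash
python3 -m handwheel '{"xyz":[[0,0,0],[0,0,0],[0,0,0],[0,0,0],[0,0,0],[0,0,0],[0,0,0],[0,0,0]],"spin":[-0.183,-0.183,-0.183,-0.183,-0.183,-0.183,-0.183,0],"gripper":[0,0,0,0,0,0,0,0]}'
python3 - <<'E'
from h import *
s=st(); print(rows(np.array([.6175,-.197,.148])-s['tool_pos'],s['ee_rot'][2]))
E
```

```text
time: 41.55
tool_pos: [0.4647, -0.2904, 0.1437]
ee_rot: [-3.141, 0.002, -0.15]
contact_force: [0.5, 0.1, -1.0]
width: 0.456
t 41.55 pos [ 0.4647 -0.2904  0.1437] rot [-3.141e+00  2.000e-03 -1.500e-01] F [ 0.5  0.1 -1. ] w 0.456 q [-0.67  0.49  1.64 -0.    1.01  1.05]
[ 13.71 -11.52  -0.43]
```

```bash
python3 -m handwheel '{"xyz":[[3.4,-2.9,-0.4],[3.4,-2.9,0],[3.4,-2.9,0],[3.5,-2.8,0],[0,0,2],[0,0,2],[0,0,0]],"spin":[0,0,0,0,0,0,0],"gripper":[0,0,0,0,0,0,0]}'
python3 - <<'E'
from h import *
s=st();p=s['tool_pos'];y=s['ee_rot'][2];f=np.array([np.cos(y),np.sin(y)]);
print(rows(np.array([.6175,-.197,.0485])-p,y))
d=show('side','g7.png',(320,200,440,310),6.5)
P=cloud('side',d,d>0);Q=P-p;X=Q[:,:2]@f;Y=Q[:,:2]@[-f[1],f[0]]
k=(np.abs(Y+.02)<.006)&(Q[:,2]>-.008)&(Q[:,2]<.018)&(abs(X)<.1)
print(k.sum(),np.percentile(X[k],[0,2,50,98,100]))
E
```

```text
time: 42.42
tool_pos: [0.6166, -0.1969, 0.1067]
ee_rot: [-3.141, 0.004, -0.153]
contact_force: [0.3, -0.4, -1.2]
width: 0.459
t 42.42 pos [ 0.6166 -0.1969  0.1067] rot [-3.141  0.004 -0.153] F [ 0.3 -0.4 -1.2] w 0.459 q [-0.4   0.66  1.41 -0.    1.08  1.32]
[0.09 0.   5.82]
304 [-0.04788931 -0.04673922 -0.00937281  0.05057456  0.05285118]
```

View pics/g7.png

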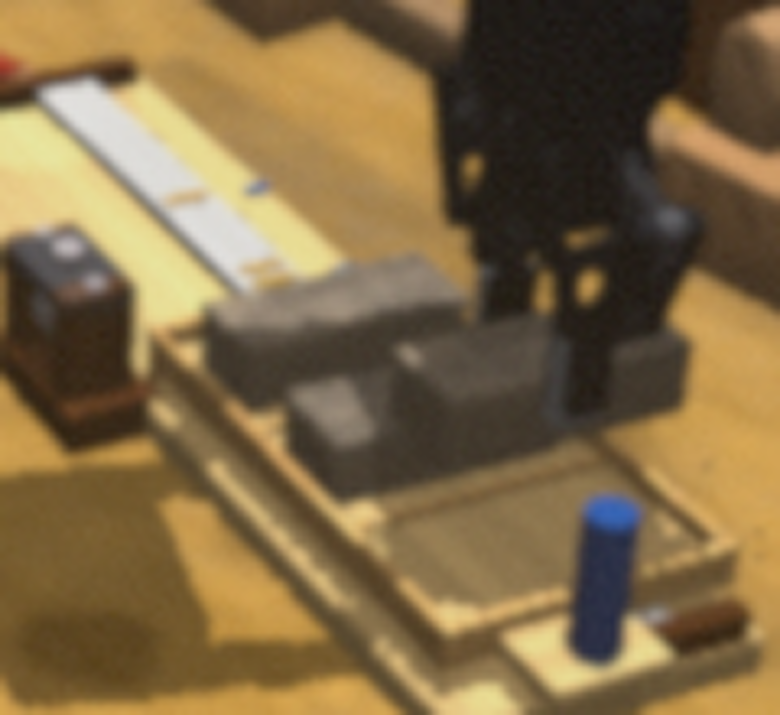

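The blank is offset +2.4 mm, so I compensate. I'll descend gently because the finger knuckle passes near the post, and look halfway.

```bash
python3 -m handwheel '{"xyz":[[-0.15,-0.1,1.5],[0,0,1.5],[0,0,1.2],[0,0,0]],"spin":[-0.004,0,0,0],"gripper":[0,0,0,0]}'
python3 - <<'E'
from h import *
s=st();p=s['tool_pos'];y=s['ee_rot'][2]
print(rows(np.array([.615,-.196,.0485])-p,y))
show('side','g8.png',(330,200,440,310),6.5)
E
```

```text
time: 42.98
tool_pos: [0.6159, -0.196, 0.0655]
ee_rot: [-3.141, 0.002, -0.145]
contact_force: [0.0, -0.6, -0.6]
width: 0.458
t 42.98 pos [ 0.6159 -0.196   0.0655] rot [-3.141e+00  2.000e-03 -1.450e-01] F [ 0.  -0.6 -0.6] w 0.458 q [-0.4   0.71  1.44  0.    0.99  1.32]
[-0.09  0.01  1.7 ]
```

View pics/g8.png

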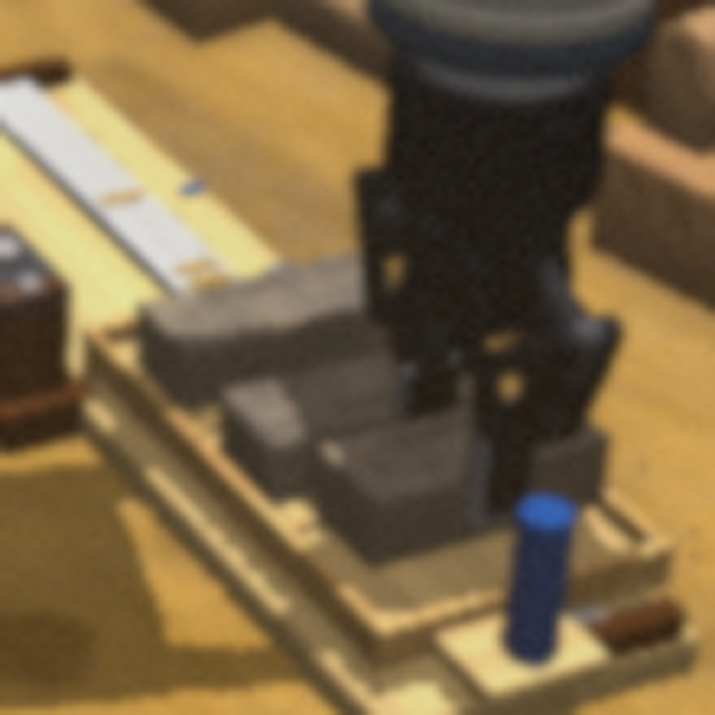

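Everything is clear of the post at crop (545,515), so I continue down and release.

```bash
python3 -m handwheel '{"xyz":[[0,0,0.6],[0,0,0.5],[0,0,0.4],[0,0,0.2],[0,0,0]],"spin":[0,0,0,0,0],"gripper":[0,0,0,0,0]}'
python3 -m handwheel '{"xyz":[[0,0,0],[0,0,0],[0,0,0],[0,0,-1],[0,0,-2],[0,0,-4],[0,0,-5],[0,0,0]],"spin":[0,0,0,0,0,0,0,0],"gripper":[54,54,54,54,54,54,54,54]}'
python3 - <<'E'
from h import *
s=st()
show('side','g9.png',(330,210,440,310),6.5)
E
```

```text
time: 43.65
tool_pos: [0.6165, -0.1962, 0.0497]
ee_rot: [-3.142, 0.0, -0.145]
contact_force: [-0.2, 0.7, -1.4]
width: 0.451
time: 44.65
tool_pos: [0.6186, -0.1971, 0.1746]
ee_rot: [3.14, -0.007, -0.145]
contact_force: [-0.7, 0.3, -0.4]
width: 0.538
t 44.65 pos [ 0.6186 -0.1971  0.1746] rot [ 3.14  -0.007 -0.145] F [-0.7  0.3 -0.4] w 0.538 q [-0.4   0.58  1.35  0.    1.2   1.32]
```

View pics/g9.png

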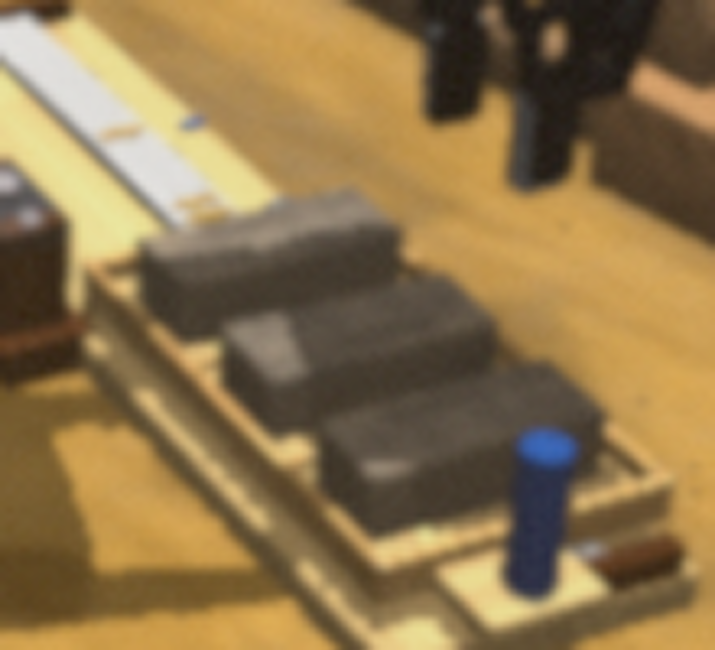

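All three blanks look flat in their bays. Check heights numerically, then turn the tool to grip the post with jaws across the rail, so the grip itself can't shift the sled along it.

```bash
python3 -m handwheel '{"xyz":[[0,0,0],[0,0,0],[0,0,0],[0,0,0],[0,0,0],[0,0,0],[0,0,0],[0,0,0],[0,0,0],[0,0,0]],"spin":[-0.174,-0.174,-0.174,-0.174,-0.174,-0.174,-0.174,-0.174,-0.176,0],"gripper":[60,60,60,60,60,60,60,60,60,60]}'
python3 - <<'E'
from h import *
s=st(); print(rows(np.array([.593,-.259,.15])-s['tool_pos'],s['ee_rot'][2]))
im,d=r.get_image('side')
for o in r.outline_of('side','blank_0'):
    if o['p']<.3: continue
    P=cloud('side',d,cv2.erode(o['pixels'].astype(np.uint8),np.ones((3,3)))>0)
    if P[:,2].max()<.05: continue
    m=np.percentile(P[:,2],90); T=P[P[:,2]>m-.006]
    A=np.c_[T[:,:2]-T[:,:2].mean(0),np.ones(len(T))];c=np.linalg.lstsq(A,T[:,2],rcond=None)[0]
    f=(T.mean(0)[:2]-[.647,.002]); print(np.round(o['box']),'z',round(c[2],4),'slope',np.round(c[:2],3),'fix x,y',np.round([f@[.989,-.1465],f@[.1465,.989]],4))
E
```

```text
time: 45.95
tool_pos: [0.6161, -0.196, 0.169]
ee_rot: [-3.14, -0.0, 1.422]
contact_force: [-0.4, 0.0, -0.4]
width: 0.599
t 45.95 pos [ 0.6161 -0.196   0.169 ] rot [-3.14  -0.     1.422] F [-0.4  0.  -0.4] w 0.599 q [-0.4   0.58  1.36 -0.    1.2  -0.25]
[-6.57 -1.35  1.9 ]
[365. 252. 404. 276.] z 0.0684 slope [0.009 0.032] fix x,y [-0.0039 -0.1368]
[352. 238. 394. 264.] z 0.0685 slope [0.007 0.032] fix x,y [-0.0007 -0.065 ]
[375. 263. 424. 294.] z 0.0685 slope [0.01  0.021] fix x,y [-0.0056 -0.2034]
```

All three tops stand at 68.5 mm (38 + 30) and are level. Moving over the post.

```bash
python3 -m handwheel '{"xyz":[[-3.3,-0.6,0],[-3.3,-0.7,1],[0,0,1],[0,0,0]],"spin":[0,0,0,0],"gripper":[60,60,60,60]}'
python3 - <<'E'
from h import *
s=st(); print(rows(np.array([.593,-.259,.068])-s['tool_pos'],s['ee_rot'][2]))
show('side','p1.png',(350,200,460,310),6.5,[s['tool_pos'],[.593,-.259,.1]])
show('top','p1t.png',(350,190,450,270),7,[[.593,-.259,.1]])
E
```

```text
time: 46.55
tool_pos: [0.5935, -0.259, 0.1488]
ee_rot: [-3.14, -0.001, 1.42]
contact_force: [-0.6, 0.8, 0.3]
width: 0.605
t 46.55 pos [ 0.5935 -0.259   0.1488] rot [-3.14e+00 -1.00e-03  1.42e+00] F [-0.6  0.8  0.3] w 0.605 q [-0.5   0.61  1.38  0.    1.16 -0.35]
[-0.01 -0.05  8.08]
```

View pics/p1.png

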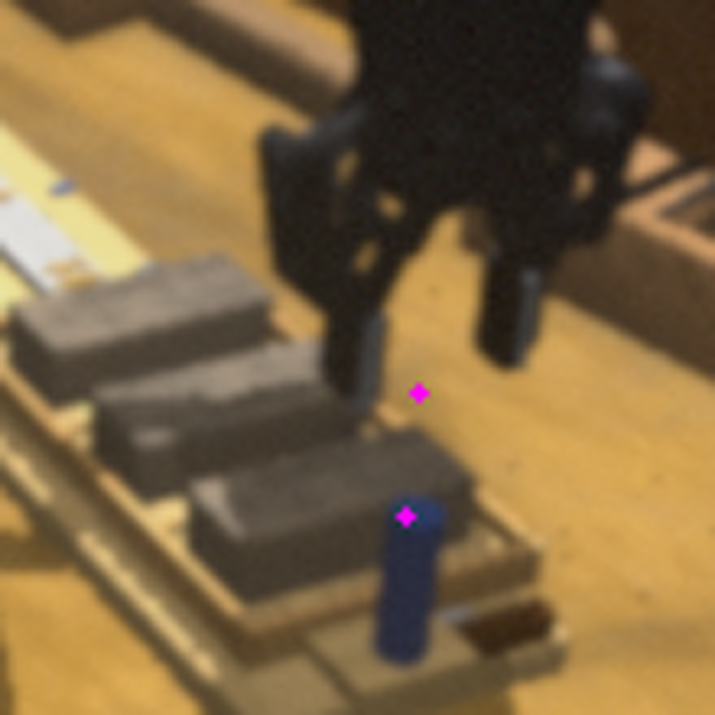

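View pics/p1t.png

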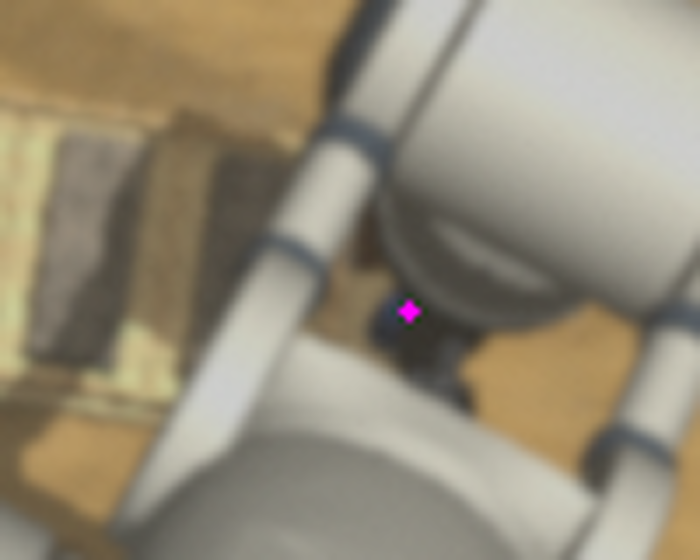

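The dot falls on the post top in both views, within about 3 mm. Descend, grip gently, then check.

```bash
python3 -m handwheel '{"xyz":[[0,0.1,2],[0,0,2],[0,0,2],[0,0,1.3],[0,0,0.7],[0,0,0]],"spin":[0,0,0,0,0,0],"gripper":[60,60,60,60,60,60]}'
python3 - <<'E'
from h import *
s=st()
show('side','p2.png',(350,200,460,310),6.5)
E
```

```text
time: 47.4
tool_pos: [0.595, -0.2596, 0.0698]
ee_rot: [-3.141, -0.0, 1.423]
contact_force: [0.2, 0.3, 0.4]
width: 0.604
t 47.4 pos [ 0.595  -0.2596  0.0698] rot [-3.141 -0.     1.423] F [0.2 0.3 0.4] w 0.604 q [-0.5   0.7   1.44  0.    1.   -0.36]
```

View pics/p2.png

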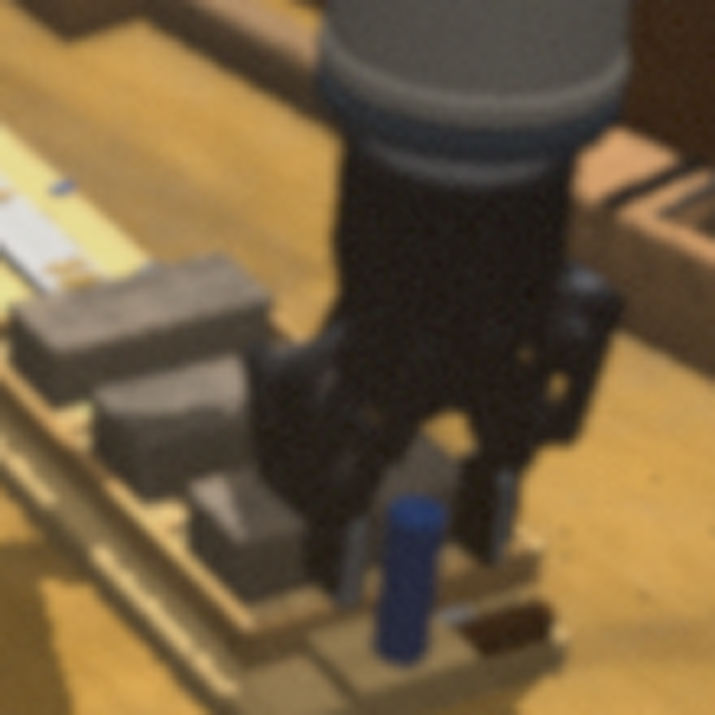

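```bash
python3 -m handwheel '{"xyz":[[0,0,0],[0,0,0],[0,0,0],[0,0,0],[0,0,0],[0,0,0]],"spin":[0,0,0,0,0,0],"gripper":[0,0,0,0,0,0]}'
python3 - <<'E'
from h import *
s=st();p=s['tool_pos']
print(rows(.16*np.array([.1465,.9892,0]),s['ee_rot'][2]))
show('side','p3.png',(350,200,460,310),6.5)
E
```

```text
time: 48.2
tool_pos: [0.5961, -0.2602, 0.0706]
ee_rot: [3.139, 0.001, 1.423]
contact_force: [5.2, -0.2, 3.6]
width: 0.211
t 48.2 pos [ 0.5961 -0.2602  0.0706] rot [3.139e+00 1.000e-03 1.423e+00] F [ 5.2 -0.2  3.6] w 0.211 q [-0.5   0.7   1.43  0.    1.   -0.36]
[16.   -0.02 -0.  ]
```

View pics/p3.png

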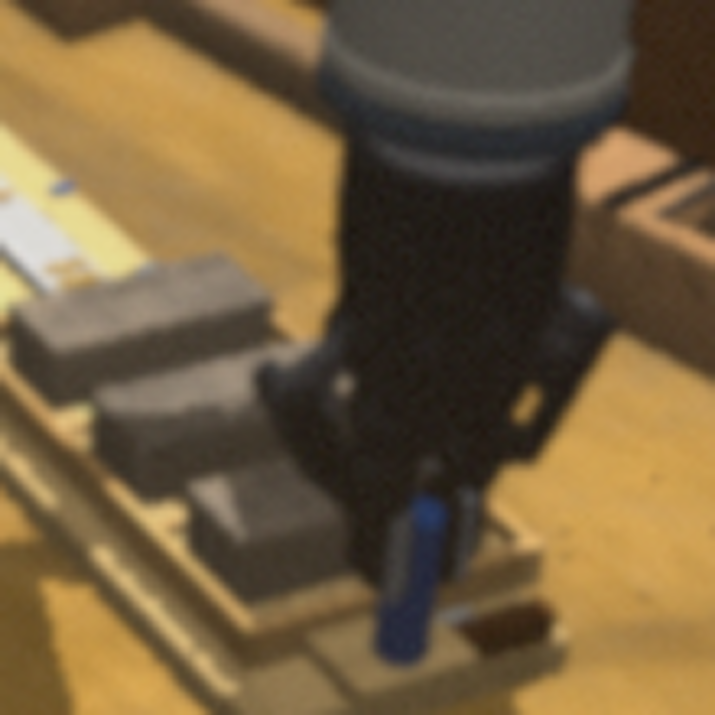

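The width of 18 mm is slightly small for a 20 mm post, and the post shows at the near edge of the pads. Regrip 7 mm further back for a full bite.

```bash
python3 -m handwheel '{"xyz":[[0,0,0],[0,0,0],[0,0,0],[-0.7,0,0],[0,0,0],[0,0,0],[0,0,0],[0,0,0],[0,0,0],[0,0,0]],"spin":[0,0,0,0,0,0,0,0,0,0],"gripper":[50,50,50,50,50,0,0,0,0,0]}'
python3 - <<'E'
from h import *
s=st();p=s['tool_pos']
show('side','p4.png',(350,200,460,310),6.5)
E
```

```text
time: 49.5
tool_pos: [0.595, -0.267, 0.0701]
ee_rot: [3.139, 0.001, 1.423]
contact_force: [6.8, -1.7, -1.3]
width: 0.217
t 49.5 pos [ 0.595  -0.267   0.0701] rot [3.139e+00 1.000e-03 1.423e+00] F [ 6.8 -1.7 -1.3] w 0.217 q [-0.51  0.71  1.43  0.    1.   -0.37]
```

View pics/p4.png

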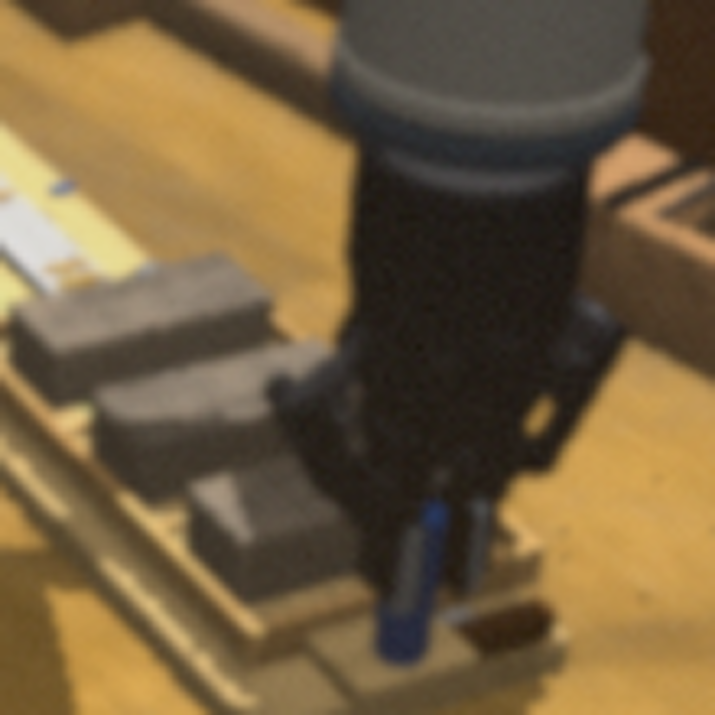

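The pads now cover the post fully. Push along the rail, first 15 cm, holding the post.

```bash
python3 -m handwheel '{"xyz":[[0.3,0,0],[0.7,0,0],[1.2,0,0],[1.5,0,0],[1.5,0,0],[1.5,0,0],[1.5,0,0],[1.5,0,0],[1.5,0,0],[1.5,0,0],[1.3,0,0],[0,0,0]],"spin":[0,0,0,0,0,0,0,0,0,0,0,0],"gripper":[0,0,0,0,0,0,0,0,0,0,0,0]}'
python3 - <<'E'
from h import *
s=st();d=s['tool_pos']-[.595,-.267,.07];print('along',d@[.1465,.9892,0],'lat',d@[.9892,-.1465,0])
show('side','p5.png',(290,190,430,310),5.5)
E
```

```text
time: 51.05
tool_pos: [0.6154, -0.1269, 0.0701]
ee_rot: [3.14, -0.0, 1.424]
contact_force: [5.2, 0.9, 1.0]
width: 0.214
t 51.05 pos [ 0.6154 -0.1269  0.0701] rot [ 3.14  -0.     1.424] F [5.2 0.9 1. ] w 0.214 q [-0.3   0.68  1.49  0.    0.97 -0.15]
along 0.14155420027316776 lat -0.00037309754474244437
```

View pics/p5.png

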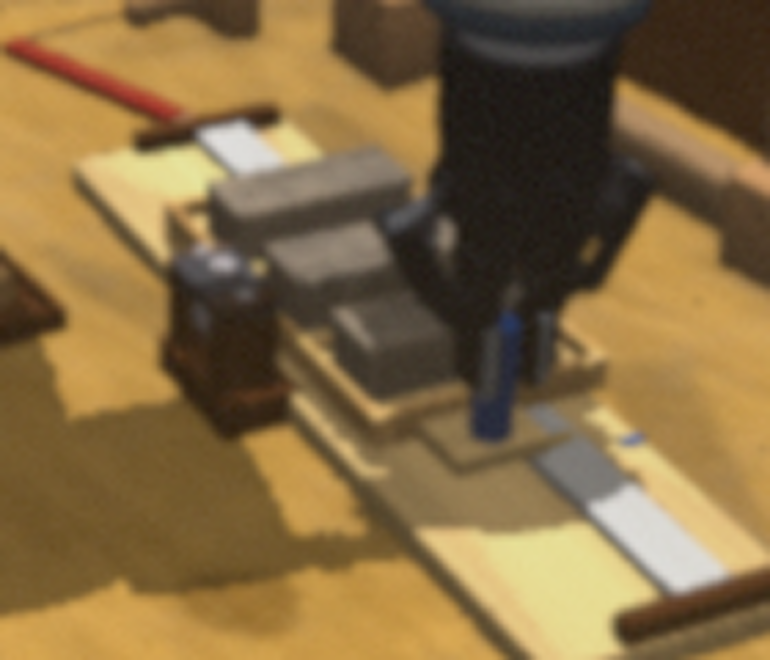

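The sled travels with the post, at 141.5 mm. Ease in the last 18 mm.

```bash
python3 -m handwheel '{"xyz":[[0.5,0,0],[0.5,0,0],[0.4,0,0],[0,0,0]],"spin":[0,0,0,0],"gripper":[0,0,0,0]}'
python3 -m handwheel '{"xyz":[[0.25,0,0],[0,0,0]],"spin":[0,0],"gripper":[0,0]}'
python3 - <<'E'
from h import *
s=st();d=s['tool_pos']-[.595,-.267,.07];print('along',d@[.1465,.9892,0],'F along',s['contact_force']@[.1465,.9892,0])
E
```

```text
time: 51.6
tool_pos: [0.6173, -0.1139, 0.0701]
ee_rot: [3.14, -0.0, 1.423]
contact_force: [5.2, 1.4, 2.1]
width: 0.213
time: 51.85
tool_pos: [0.6176, -0.1111, 0.0701]
ee_rot: [3.14, -0.001, 1.423]
contact_force: [6.8, 5.1, 1.6]
width: 0.213
t 51.85 pos [ 0.6176 -0.1111  0.0701] rot [ 3.140e+00 -1.000e-03  1.423e+00] F [6.8 5.1 1.6] w 0.213 q [-0.27  0.68  1.5   0.    0.97 -0.13]
along 0.15749601042973047 F along 6.044666127588015
```

```bash
python3 -m handwheel '{"xyz":[[0.15,0,0],[0.1,0,0],[0,0,0]],"spin":[0,0,0],"gripper":[0,0,0]}'
python3 - <<'E'
from h import *
s=st();d=s['tool_pos']-[.595,-.267,.07];print('along',d@[.1465,.9892,0],'F along',s['contact_force']@[.1465,.9892,0])
E
```

```text
time: 52.22
tool_pos: [0.6179, -0.1091, 0.0701]
ee_rot: [3.14, -0.0, 1.423]
contact_force: [5.0, -1.4, 1.9]
width: 0.215
t 52.23 pos [ 0.6179 -0.1091  0.0701] rot [ 3.14  -0.     1.423] F [ 5.  -1.4  1.9] w 0.215 q [-0.27  0.68  1.5   0.    0.97 -0.12]
along 0.15956943317808095 F along -0.6189941677790469
```

The along-rail force went from +6 N (detent drawing the sled in) to about 0 at 159.6 mm, so it has clicked in. Release and retreat upward.

```bash
python3 -m handwheel '{"xyz":[[0,0,0],[0,0,0],[0,0,0],[0,0,0],[0,0,-2],[0,0,-4],[0,0,-5],[0,0,-3],[0,0,0]],"spin":[0,0,0,0,0,0,0,0,0],"gripper":[50,50,50,50,50,50,50,50,50]}'
python3 -m handwheel '{"xyz":[[0,3,0],[0,5,0],[0,5,0],[0,5,0],[0,0,0]],"spin":[0,0,0,0,0],"gripper":[50,50,50,50,50]}'
python3 - <<'E'
from h import *
st()
show('side','z1.png',(220,180,440,320),3.6)
show('top','z1t.png',(230,170,440,310),3.7)
E
```

```text
time: 53.35
tool_pos: [0.6185, -0.1097, 0.2123]
ee_rot: [3.137, 0.001, 1.423]
contact_force: [-0.0, 0.1, 0.7]
width: 0.5
time: 53.98
tool_pos: [0.7971, -0.1362, 0.2066]
ee_rot: [-3.14, -0.0, 1.423]
contact_force: [-1.4, -0.0, -1.3]
width: 0.497
t 53.98 pos [ 0.7971 -0.1362  0.2066] rot [-3.14  -0.     1.423] F [-1.4 -0.  -1.3] w 0.497 q [-0.24  0.8   0.81  0.    1.54 -0.1 ]
```

View pics/z1.png

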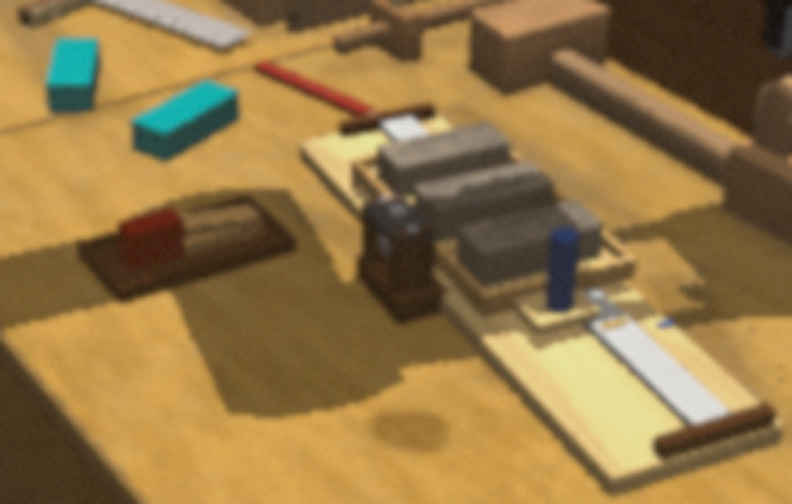

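View pics/z1t.png

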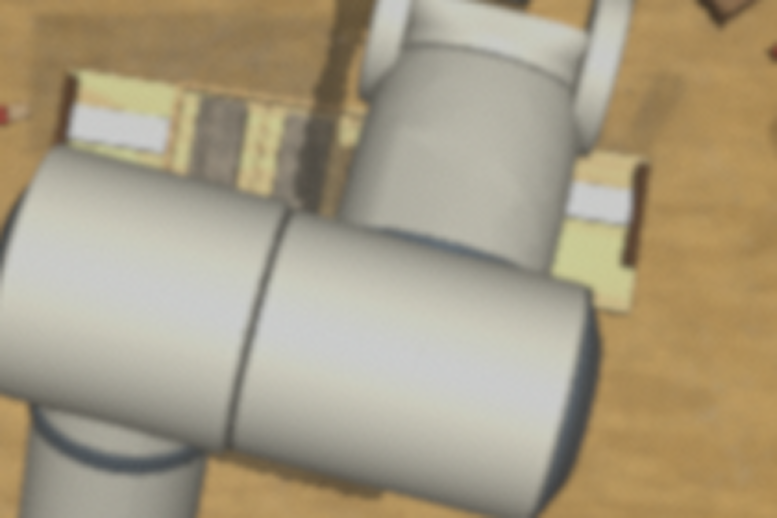

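```bash
python3 - <<'E'
from h import *
u=np.array([.1465,.9892])
def post(im):
    hsv=cv2.cvtColor(im,cv2.COLOR_BGR2HSV);m=((hsv[...,0]>105)&(hsv[...,0]<130)&(hsv[...,1]>110)).astype(np.uint8)
    m[:,:340]=0;m[:,440:]=0;m[:220]=0;m[310:]=0
    k,l,s,c=cv2.connectedComponentsWithStats(m);i=1+np.argmax(s[1:,4]);return s[i],c[i]
im,d=r.get_image('side'); a=post(cv2.imread('pics/side0.png'));b=post(im);print(a,b)
A=ray('side',a[0][0]+a[0][2]/2-.5,a[0][1]+1,.1)[:2];B=ray('side',b[0][0]+b[0][2]/2-.5,b[0][1]+1,.1)[:2];print('travel tops',(B-A)@u)
A=ray('side',*a[1],.07)[:2];B=ray('side',*b[1],.07)[:2];print('travel centroid',(B-A)@u)
for o in r.outline_of('side','blank_0'):
    if o['p']<.3: continue
    P=cloud('side',d,cv2.erode(o['pixels'].astype(np.uint8),np.ones((3,3)))>0)
    if P[:,2].max()<.05: continue
    T=P[P[:,2]>np.percentile(P[:,2],90)-.006]
    f=(T.mean(0)[:2]-[.647,.002]); print(np.round(o['box']),'z',round(T[:,2].mean(),4),'fix x,y',np.round([f@[.989,-.1465],f@[.1465,.989]],4))
o=r.outline_of('side','chock')[0];P=cloud('side',d,o['pixels']);print('chock',np.round(o['box']),np.round(np.percentile(P,[5,50,95],axis=0),3))
E
```

```text
(array([411, 277,   6,   5,  24], dtype=int32), array([413.58333333, 279.33333333])) (array([374, 244,   6,   4,  19], dtype=int32), array([376.36842105, 245.47368421]))
travel tops 0.15659291066427142
travel centroid 0.16704380165943097
[337. 223. 374. 244.] z 0.0683 fix x,y [-0.0047  0.0211]
[326. 215. 362. 234.] z 0.0683 fix x,y [-0.0026  0.0923]
[344. 233. 386. 260.] z 0.0683 fix x,y [-0.0064 -0.0454]
chock [255. 239. 292. 252.] [[0.413 0.149 0.011]
 [0.453 0.154 0.025]
 [0.514 0.171 0.04 ]]
```

The visual travel is 157–158 mm from the three blanks and 157 mm from the post top, against 159.6 mm at the TCP, so it is inside the detent. Handing in.

```bash
python3 -c "
from h import *
st();print(r.hand_in())"
```

```text
t 54.23 pos [ 0.7944 -0.1358  0.2097] rot [-3.141 -0.     1.423] F [-0.4 -0.5  1.4] w 0.502 q [-0.24  0.79  0.82 -0.    1.54 -0.1 ]
the job is handed in; nothing more can be done
None
```

The job is done and handed in at 54 s of the 210 s allowed; the hand-in reports no verdict. I rocked the wedge about 8 mm to each side until it came free and laid it in the tray. The three grey blanks went one to a bay, including the one that was knocked aside on the way. I then pushed the sled to the next station by its post and let go; the turquoise look-alikes, pencil and tape were left alone.

**Last checks:**
- **Wedge:** it lies inside the tray.
- **Blanks:** all three tops stand at about 68.3 mm, which means they are flat on the sled floor and off the ribs.
- **Sled travel:** the arm moved the post 159.6 mm. The pull along the rail went from +6 N to about 0, as expected when the spring ball drops in. The robot was clear of everything at the end.

**What disagreed:**
- The cameras gave several different sled travels: the blanks 157–158 mm, the post top 157 mm and a rough blue-pixel centroid 167 mm. I trusted the arm reading and the click, and put the difference down to pixel resolution.
- The top and side views also differed by about 3–5 mm on some positions. I allowed for that when placing things.

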